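# Put the scooter shop's small batteries on charge

### The job

Put all the red batteries on charge: lift the lid off the charging box by its knob and lay it flat on the bench, stand every red battery upright in a bay of its own with its terminals at the end with the brass contacts, and put the lid back on properly. Set the charger's flip-up screen to 110 degrees open (20 past upright), let go and make sure it stays there; only when the lid is on and the screen is set, press the green start button on the charger fully down. Leave the black battery and the other things on the bench alone.

Things in the scene. Friction and masses are not known exactly. Their poses are not given: they have to be found in the camera images.
- charger: the battery charger: black bench unit, 190 deep (x) x 230 wide (y) x 62 mm high, fixed to the bench; origin at the centre of its underside; its x axis points from its red front, which faces the robot, to its back, y to its left. A flat screen is hinged on its top deck, just in front of a 15 mm high grey ridge at the back; a green start button sits on the deck under the screen
- screen (a joint): opening angle in rad of the charger's grey flip-up screen (120 long, 200 wide, 14 mm thick): 0 = flat on the deck, 1.57 = upright, 1.92 = 110 degrees; stop at 2.4. Its hinge line runs along the charger's y axis, 50 mm behind the charger's origin and 71 mm above the bench. A stiff friction hinge (about 0.6 N m, 3 to 6 N at the tab): it stays where it is left
- screen_tab (a point): centre of the orange grip tab in the middle of the screen's free edge: 22 mm wide along the charger's y, 12 mm thick, 31 mm out from the edge. The point lies 138 mm from the hinge line along the screen, 18 mm past its edge, 6 mm off the hinge plane on the side away from the deck. Pinched across its 22 mm width, it turns between the fingers as the screen swings
- start (a joint): travel in m of the charger's round green start button (28 mm across): 0 up, 0.006 fully pressed, spring return, about 4 N; more than 0.004 starts the charge
- start_top (a point): top centre of the start button: 60 mm in front of the charger's centre and 55 mm to its left, pressed straight down; the raised screen clears it
- box: the charging box: red steel tray, outside 174 (x) x 248 (y) x 72 mm high, 3 mm walls, inner floor 5 mm up, fixed to the bench; origin at the centre of its underside, z up. Inside, four bays (two rows along x, two columns along y), each a recess 52 (x) x 106 mm (y) between black ribs 12 mm high; a pair of upright brass contact blades, 57 mm up, stands at each bay's +y end
- bay1 (a point): centre of bay 1's floor (front, +y), 5 mm above the box's underside; axes as the box's: the bay is long along y, its brass contacts at the +y end
- bay2 (a point): centre of bay 2's floor (front, -y), 5 mm above the box's underside; axes as the box's: the bay is long along y, its brass contacts at the +y end
- bay3 (a point): centre of bay 3's floor (back, +y), 5 mm above the box's underside; axes as the box's: the bay is long along y, its brass contacts at the +y end
- bay4 (a point): centre of bay 4's floor (back, -y), 5 mm above the box's underside; axes as the box's: the bay is long along y, its brass contacts at the +y end
- lid: the box's loose steel lid: 4 mm plate 184 (x) x 258 (y) mm, 0.5 kg, with a 12 mm lip below that drops inside the rim with 5 mm of play all round; origin at the centre of the lip's lower edge, z up, axes as the box's when on (either way round fits). On the box its origin is 60 mm above the box's underside. The mat between box and robot starts clear for it
- lid_knob (a point): centre of the lid's black knob, a bar 22 (x) x 55 (y) x 30 mm high in the middle of the lid; this point is 39 mm above the lid's origin, 15 mm below the knob's top
- red1: a small sealed battery with a RED case and black top, 97 (x) x 43 (y) x 52 mm high, about 0.55 kg, standing on the bench; origin at the centre of its underside, x along its length to the end with the terminals, z up. Two to four such batteries are present
- red1_term (a point): the middle between this battery's two terminals (one red, one blue boot), on its top face 36 mm from its centre along +x; the boots stand 8 mm above the case
- red2: a small sealed battery with a RED case and black top, 97 (x) x 43 (y) x 52 mm high, about 0.55 kg, standing on the bench; origin at the centre of its underside, x along its length to the end with the terminals, z up. Two to four such batteries are present
- red2_term (a point): the middle between this battery's two terminals (one red, one blue boot), on its top face 36 mm from its centre along +x; the boots stand 8 mm above the case
- red3: a small sealed battery with a RED case and black top, 97 (x) x 43 (y) x 52 mm high, about 0.55 kg, standing on the bench; origin at the centre of its underside, x along its length to the end with the terminals, z up. Two to four such batteries are present
- red3_term (a point): the middle between this battery's two terminals (one red, one blue boot), on its top face 36 mm from its centre along +x; the boots stand 8 mm above the case
- red4: a small sealed battery with a RED case and black top, 97 (x) x 43 (y) x 52 mm high, about 0.55 kg, standing on the bench; origin at the centre of its underside, x along its length to the end with the terminals, z up. Two to four such batteries are present
- red4_term (a point): the middle between this battery's two terminals (one red, one blue boot), on its top face 36 mm from its centre along +x; the boots stand 8 mm above the case
- spent: bystander: a spent battery of the same size with a BLACK case and grey top; not to be charged
- meter: bystander: yellow multimeter, 150 x 75 x 34 mm, lying; origin at the centre of its underside
- driver: bystander: a screwdriver, lying
- cleaner: bystander: a spray can of contact cleaner, 60 mm across, 170 mm tall

How it is judged:
On the way, in this order (a step that is already met when the one before it is completed fails the run):
1. the lid is lifted clear of the box by its knob (z of lid in the frame of box above 0.075 m and distance between the grasp point and lid_knob below 0.045 m), for 0.1 s.
2. the lid lies flat on the bench, let go (height (world z) of lid below 0.01 m and angle between lid's own z axis and vertical below 0.05 rad and contact force between lid and the fingers below 0.2 N), for 0.3 s.
3. every red battery stands in a bay, terminals at the contacts, let go (((horizontal distance between red1 and bay1 below 0.012 m and y of red1_term in the frame of bay1 above 0.02 m) or (horizontal distance between red1 and bay2 below 0.012 m and y of red1_term in the frame of bay2 above 0.02 m) or (horizontal distance between red1 and bay3 below 0.012 m and y of red1_term in the frame of bay3 above 0.02 m) or (horizontal distance between red1 and bay4 below 0.012 m and y of red1_term in the frame of bay4 above 0.02 m)) and z of each of red1, red2, red3, red4 in the frame of box below 0.01 m and angle between each of red1, red2, red3, red4's own z axis and vertical below 0.08 rad and contact force between each of red1, red2, red3, red4 and the fingers below 0.2 N and ((horizontal distance between red2 and bay1 below 0.012 m and y of red2_term in the frame of bay1 above 0.02 m) or (horizontal distance between red2 and bay2 below 0.012 m and y of red2_term in the frame of bay2 above 0.02 m) or (horizontal distance between red2 and bay3 below 0.012 m and y of red2_term in the frame of bay3 above 0.02 m) or (horizontal distance between red2 and bay4 below 0.012 m and y of red2_term in the frame of bay4 above 0.02 m)) and ((horizontal distance between red3 and bay1 below 0.012 m and y of red3_term in the frame of bay1 above 0.02 m) or (horizontal distance between red3 and bay2 below 0.012 m and y of red3_term in the frame of bay2 above 0.02 m) or (horizontal distance between red3 and bay3 below 0.012 m and y of red3_term in the frame of bay3 above 0.02 m) or (horizontal distance between red3 and bay4 below 0.012 m and y of red3_term in the frame of bay4 above 0.02 m)) and ((horizontal distance between red4 and bay1 below 0.012 m and y of red4_term in the frame of bay1 above 0.02 m) or (horizontal distance between red4 and bay2 below 0.012 m and y of red4_term in the frame of bay2 above 0.02 m) or (horizontal distance between red4 and bay3 below 0.012 m and y of red4_term in the frame of bay3 above 0.02 m) or (horizontal distance between red4 and bay4 below 0.012 m and y of red4_term in the frame of bay4 above 0.02 m))), for 0.3 s.
4. the lid is back on the box and the screen stands at 110 degrees by itself (horizontal distance between lid and box below 0.012 m and z of lid_knob in the frame of box below 0.103 m and angle between the x axis of lid and the x axis of box, either way round below 0.12 rad and angle between the z axis of lid and the z axis of box, either way round below 0.04 rad and contact force between each of lid, charger and the fingers below 0.2 N and value of joint screen between 1.815 and 2.025 rad and velocity of joint screen between -0.02 and 0.02 rad/s), for 1 s.
5. the start button is pressed fully down (value of joint start above 0.004 m), for 0.05 s.
At the end, for the whole second after the job is handed in: Screen at 110 degrees (within 6) by itself; lid seated on the box (within 12 mm, level, turned under 7 degrees); every red battery upright on the floor of a bay (within 12 mm of its centre), terminals at the +y end; start button pressed and up again (all of step 3 and value of joint screen between 1.815 and 2.025 rad and horizontal distance between lid and box below 0.012 m and z of lid_knob in the frame of box below 0.103 m and angle between the x axis of lid and the x axis of box, either way round below 0.12 rad and angle between the z axis of lid and the z axis of box, either way round below 0.04 rad and contact force between lid and the fingers below 0.2 N and value of joint start below 0.002 m and linear speed of lid below 0.02 m/s); the robot touches nothing.
It fails at once if the start button is pressed while the lid is off the box (value of joint start above 0.004 m and horizontal distance between lid and box above 0.03 m).
It fails at once if the start button is pressed before the screen is set to 110 degrees (value of joint start above 0.004 m and not (value of joint screen between 1.815 and 2.025 rad)).
It fails at once if the black battery is moved more than 40 mm (distance of spent from where it was at the start of the episode above 0.04 m).
It fails at once if the multimeter, screwdriver or spray can is moved more than 30 mm (distance of any of meter, driver, cleaner from where it was at the start of the episode above 0.03 m).
Of red1, red2, red3, red4 only 2 to 4 are there at a start; the rules pass over those that are not, and their reading is None.
At some moment in a run one of red1, red2, red3, red4 may be knocked a few centimetres aside while the robot is not near it.
It also fails if it takes over 210 s, if anything falls off the work surface, if the arm or the gripper's body presses on something with over 40 N, if the wrist force passes 120 N, or if a joint passes its speed limit or range.

### The arm

A 6-joint arm with a two-finger parallel gripper is mounted at the origin on the work surface. World frame = base frame: x ahead of the robot, y to its left, z up, the work surface at z = 0. Lengths are in m, angles in rad, forces in N, time in s.
With the tool pointing down it reaches from about 0.35 to 0.85 m from the base axis. Payload 8.1 kg.
Tool frame: the origin (TCP) lies on the centre line of the jaws, within the pads' length; the fingertips stand 17 mm ahead of it and the grasp point (between the pads) lies 2 mm behind it; x points along the fingers, y is the direction in which the jaws open and shut, and the axes are right-handed (so a half turn about x gives the same grasp; the last joint's range is limited). The gripper opens to 93 mm and grips with 3 to 60 N. Pads are 15 mm wide; open, the fingers measure 128 mm over their backs; the gripper's body (75 mm by 188 mm) begins 65 mm behind the grasp point.
Start: joints at [-1.238, 0.13, 1.488, -0, 1.523, -0.085], TCP at [0.243, -0.548, 0.236] pointing down, gripper open.
Joint ranges: [-2.96, 2.96], [-0.89, 2.26], [0.02, 2.5], [-1.34, 4.48], [0, 2.73], [-2.66, 2.66]. Speed limits (rad/s): [2.39, 2.39, 2.79, 3.14, 3.14, 3.14].

### API

Orientations are given as a rotation vector (axis times angle).
In Python, from bench import ctrl gives the robot as it stands.
- The arm moves only by the tool send_rows, never from a script. Its argument "targets" is text: rows parted by semicolons, each of 5 numbers parted by spaces: the shift along the tool's x, y, z in m, then the turn about the tool's x in rad, then the closure, from 0 (fully open) to 1 (shut). A call has 1 to 5 rows; each row shifts and turns the pose as measured when the row begins, along the tool's axes as they then stand; what a row does not reach is not made up. A row lasts 1/8 s, in which the tool goes at most 62.5 mm and 10.7 degrees, less where a joint would pass 70% of its speed; a pose out of reach is approached as far as the arm can. A call is refused whole if a number of a shift passes 0.0625 or a number of a turn 0.188, either way. A call with a gripper value outside its range is refused whole. The fingers move at their own pace and stop on an object; the grip force is fixed at half the most. Time passes only in rows, so rows that do not move let the fingers close. It gives the time, the measured TCP pose, the force and the opening at its end, in the units of the state.
- ctrl.state(): the state, without advancing time (a new reading comes with each control period).
- ctrl.read_camera(name): name is "side" or "top" or "wrist"; returns a dict with "img" (384x512x3 uint8, blue, green, red), "z_map" (384x512 float32, m along the optical axis (not along the pixel's ray), 0 where there is no reading), "fx", "fy", "cx", "cy" (pixels), "distortion" ([k1, k2, p1, p2, k3] as OpenCV has them; the pictures are not rectified), "R" (3x3) and "t" (3): a world point X has camera coordinates R X + t; the wrist camera has in their place "tool_from_camera" (4x4, takes a point from camera to tool coordinates, whose origin is the TCP and whose axes are the tool frame's). Camera axes: x right, y down, z forward; pixel columns grow to the right and rows downward; lengths in m; the calibration is good to about 2 mm. A picture is of the moment at which its call begins: read the wrist's pose just before it.
- ctrl.hand_in(): hands the job in, once; it reports no verdict.
Trained networks look in a picture, given as the dict that the camera call returned (one of the last four; its "shot" number tells which), for a name from the list of things; names that differ only in an ending like _2 or _b are one class to them, and where a whole thing is asked for, a point or a joint stands for the part that bears it (a point fixed in the world has none). Each returns a list of dicts, best first, with "p" (0 to 1); they miss things now and then, are a little off and sometimes report something else, mostly with a low value. They report only what shows in the picture. A call takes as long as a camera call.
- ctrl.boxes_of(picture, label): "box" ([centre column, centre row, width, height] in pixels, round what is visible of it).
- ctrl.masks_of(picture, label): "mask" (384x512 bool, what is visible of it) and "box" ([centre column, centre row, width, height] in pixels, round what is visible of it).
- ctrl.spot_point(picture, label): "uv" ([column, row] in pixels: a listed point, or the origin of a listed thing).
The state is a dict: "time": time; "qpos": joint angles; "joint_velocities": joint speeds; "joint_efforts": joint torques, N m; "eef_pos": TCP position; "eef_rot": TCP orientation; "wrist_force": force on the tool from outside, world axes, zero at the start; "moment": the same for the moment, N m; "grip_width": finger opening in m.
Only numpy, scipy, OpenCV 4.12 (cv2) and the standard library are available. Lean on these libraries where they do the work, as an engineer would, in place of code of your own. Each camera call takes 0.05 s, during which the arm holds its last target. There are 200 camera calls.

## Working session

There is one attempt and no reset: what is moved stays moved. The work goes in short steps, Python scripts to look and compute and a tool call to move; the robot and the scene stay as the last step left them, time stands still between calls to the robot, and variables do not carry over. Pictures are saved under pics/ and viewed, about 12 in all and at most 16, crops included, and the job is handed in when it is done.

Besides the shell and the picture viewer there is one more tool, called after "Call:" by a JSON object that holds its "fn" and its "kwargs", one argument or row to a line. send_rows: Moves the arm, as the interface text tells. Its arguments: {"type":"object","properties":{"targets":{"type":"string"}},"required":["targets"]}

```bash
ls; mkdir -p pics; cat > h.py <<'E'
import numpy as np, cv2
from scipy.spatial.transform import Rotation as Ro
from bench import ctrl
def cam(n):
    s=ctrl.state(); p=ctrl.read_camera(n)
    if n=="wrist":
        T=np.eye(4);T[:3,:3]=Ro.from_rotvec(s["eef_rot"]).as_matrix();T[:3,3]=s["eef_pos"]
        M=T@np.array(p["tool_from_camera"])
    else:
        R=np.array(p["R"]);M=np.eye(4);M[:3,:3]=R.T;M[:3,3]=-R.T@np.array(p["t"])
    p["M"]=M;p["K"]=np.array([[p["fx"],0,p["cx"]],[0,p["fy"],p["cy"]],[0,0,1.]]);return p
def ray(p,uv):
    n=cv2.undistortPoints(np.array(uv,float).reshape(-1,1,2),p["K"],np.array(p["distortion"],float))[:,0]
    return np.c_[n,np.ones(len(n))]
def at_z(p,uv,z):
    d=ray(p,uv)@p["M"][:3,:3].T;o=p["M"][:3,3]
    return o+d*((z-o[2])/d[:,2])[:,None]
def pts(p,mask):
    v,u=np.nonzero(mask&(p["z_map"]>0))
    return (ray(p,np.c_[u,v])*p["z_map"][v,u][:,None])@p["M"][:3,:3].T+p["M"][:3,3]
def proj(p,X):
    c=np.linalg.inv(p["M"]); X=np.atleast_2d(X)@c[:3,:3].T+c[:3,3]
    return cv2.projectPoints(X,np.zeros(3),np.zeros(3),p["K"],np.array(p["distortion"],float))[0][:,0]
def save(p,n,crop=None,s=1):
    i=p["img"]
    if crop: i=i[crop[1]:crop[3],crop[0]:crop[2]]
    cv2.imwrite("pics/"+n+".png",cv2.resize(i,None,fx=s,fy=s))
E
python3 - <<'E'
from h import *
for n in("top","side"):
    p=cam(n);save(p,n+"0",s=1.5)
    print(n,p["M"][:3,3].round(3))
    for l in("lid_knob","red1","red1_term","box","lid","charger","screen_tab","start_top","spent","meter","driver","cleaner"):
        for d in ctrl.spot_point(p,l)[:6]:
            u=d["uv"]; print(l,round(d["p"],2),np.round(u),at_z(p,[u],{"lid_knob":.099,"red1_term":.052,"lid":.06,"screen_tab":.077,"start_top":.066}.get(l,0))[0].round(3))
s=ctrl.state();print(s["eef_rot"],Ro.from_rotvec(s["eef_rot"]).as_matrix().round(2),s["time"])
E
```

```text
pics
top [0.239 0.031 1.64 ]
lid_knob 0.73 [269. 154.] [ 0.663 -0.04   0.099]
lid_knob 0.3 [256. 168.] [0.607 0.011 0.099]
red1 0.75 [330. 171.] [ 0.617 -0.3    0.   ]
red1 0.63 [361. 186.] [ 0.552 -0.427  0.   ]
red1 0.53 [314. 208.] [ 0.458 -0.231  0.   ]
red1 0.18 [257. 165.] [0.641 0.004 0.   ]
red1_term 0.65 [362. 175.] [ 0.586 -0.421  0.052]
red1_term 0.48 [174. 204.] [0.472 0.338 0.052]
box 0.65 [174. 189.] [0.541 0.349 0.   ]
box 0.38 [385. 226.] [ 0.383 -0.518  0.   ]
lid 0.62 [269. 156.] [ 0.664 -0.044  0.06 ]
lid 0.45 [327. 158.] [ 0.655 -0.28   0.06 ]
charger 0.56 [173. 187.] [0.548 0.354 0.   ]
screen_tab 0.53 [163. 178.] [0.569 0.381 0.077]
start_top 0.49 [173. 203.] [0.474 0.341 0.066]
spent 0.82 [202. 236.] [0.347 0.23  0.   ]
spent 0.31 [328. 176.] [ 0.593 -0.294  0.   ]
spent 0.17 [270. 150.] [ 0.706 -0.049  0.   ]
meter 0.78 [134. 237.] [0.344 0.504 0.   ]
driver 0.58 [387. 228.] [ 0.377 -0.523  0.   ]
cleaner 0.79 [117. 193.] [0.524 0.585 0.   ]
cleaner 0.69 [162. 178.] [0.587 0.402 0.   ]
side [-0.386 -0.865  1.108]
lid_knob 0.2 [141. 186.] [0.28  0.372 0.099]
red1 0.79 [301. 273.] [ 0.453 -0.243  0.   ]
red1 0.52 [346. 259.] [ 0.608 -0.304  0.   ]
red1 0.44 [360. 290.] [ 0.532 -0.418  0.   ]
red1_term 0.36 [374. 273.] [ 0.575 -0.428  0.052]
box 0.8 [297. 214.] [ 0.663 -0.037  0.   ]
lid 0.71 [300. 199.] [ 0.675 -0.037  0.06 ]
charger 0.57 [202. 180.] [0.545 0.36  0.   ]
screen_tab 0.68 [304. 252.] [ 0.465 -0.234  0.077]
start_top 0.65 [299. 199.] [ 0.668 -0.036  0.066]
start_top 0.54 [190. 176.] [0.475 0.341 0.066]
spent 0.65 [182. 220.] [0.339 0.224 0.   ]
meter 0.57 [140. 184.] [0.35  0.508 0.   ]
driver 0.76 [358. 335.] [ 0.389 -0.515  0.   ]
[ 1.99103325  0.42216422 -1.99103099] [[-0.    0.41 -0.91]
 [ 0.   -0.91 -0.41]
 [-1.   -0.   -0.  ]] 1.3
```

View pics/top0.png

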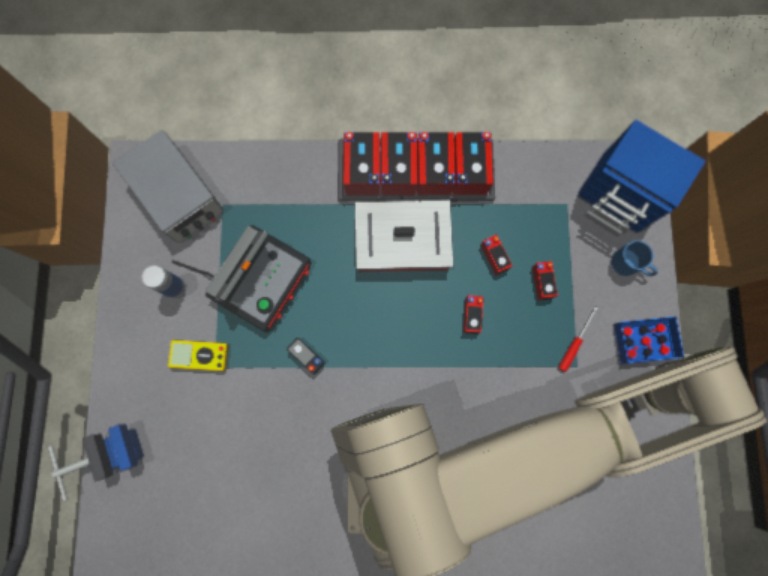

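View pics/side0.png

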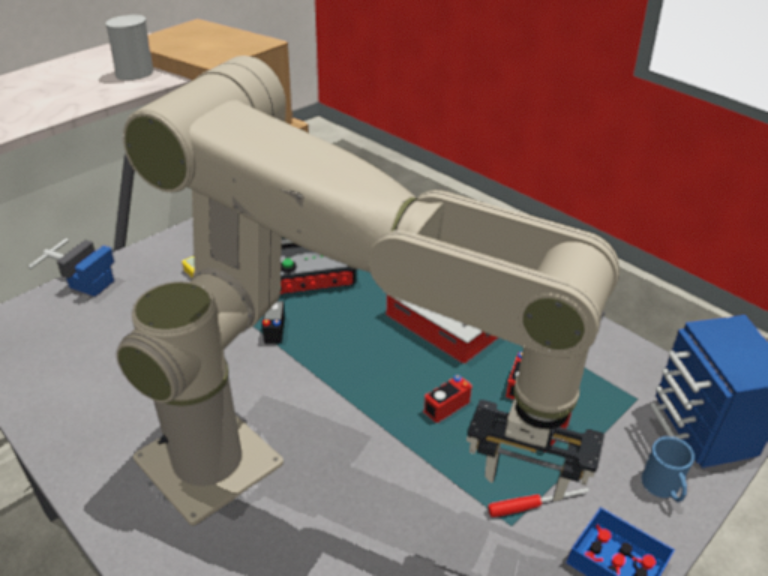

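The top view (1.5x) shows the lid at (403,236) and three red batteries at (494,254), (544,280) and (474,314), with their terminals toward image-up. The charger is at (258,280), with its screen partly raised, the tab at (245,265) and the button at (264,303). The side view agrees, and the mat in front of the box is clear. Next I'll measure precisely from depth.

```bash
cat >> h.py <<'E'
def rect(P):
    (c,wh,a)=cv2.minAreaRect(P[:,:2].astype(np.float32)); 
    if wh[0]<wh[1]: wh=wh[::-1];a+=90
    return np.array(c),np.array(wh),(a+90)%180-90   # long-axis angle deg
def near(P,c,r,z0,z1):
    return P[(np.linalg.norm(P[:,:2]-c,axis=1)<r)&(P[:,2]>z0)&(P[:,2]<z1)]
def clean(P,g=.004):
    # drop sparse points
    from scipy.spatial import cKDTree
    k=cKDTree(P[:,:2]);n=np.array([len(x) for x in k.query_ball_point(P[:,:2],.009)]);return P[n>np.median(n)*.35]
E
python3 - <<'E'
from h import *
p=cam("top");A=pts(p,np.ones((384,512),bool))
for c in((.617,-.30),(.552,-.427),(.458,-.231)):
    P=near(A,c,.08,.044,.058);P=clean(P);print("bat",*rect(P),len(P),np.median(P[:,2]))
P=A[(np.abs(A[:,0]-.665)<.12)&(np.abs(A[:,1]+.04)<.16)&(A[:,2]>.068)&(A[:,2]<.084)];P=clean(P);print("lid",*rect(P),np.median(P[:,2]))
P=near(A,(.663,-.04),.05,.095,.125);print("knob",*rect(P),np.median(P[:,2]))
for l in("screen","screen_tab","charger","start_top"):
    for d in ctrl.masks_of(p,l)[:2]:
        P=pts(p,d["mask"]);print(l,round(d["p"],2),d["box"],len(P),P.mean(0).round(3),rect(P),np.percentile(P[:,2],[2,25,50,75,98]).round(3))
# orange tab, green button
h=cv2.cvtColor(p["img"],cv2.COLOR_BGR2HSV);S=h[...,1]>120
roi=np.zeros_like(S);roi[140:230,130:210]=1
for n,lo,hi in(("tab",6,20),("btn",45,80)):
    m=roi&S&(h[...,0]>lo)&(h[...,0]<hi)&(h[...,2]>60);P=pts(p,m);print(n,m.sum(),np.argwhere(m).mean(0),np.median(P,0).round(3))
m=roi.copy();P=pts(p,m)
d=P[(P[:,2]>.055)&(P[:,2]<.068)];d=clean(d);print("deck",*rect(d),np.median(d[:,2]))
s=P[(P[:,2]>.085)];np.save("scr.npy",P);print("high",rect(s),s[:,2].max())
E
```

```text
bat [ 0.61471969 -0.29610717] [0.09830865 0.04573694] 24.626604080200195 222 0.05328635614412203
bat [ 0.54116887 -0.42489552] [0.098093  0.0430608] 6.3453369140625 221 0.05199691989444055
bat [ 0.44988823 -0.2280091 ] [0.09682989 0.04406642] -6.154052734375 223 0.05249715978255454
lid [ 0.66232759 -0.0408659 ] [0.25791785 0.18472263] -88.86387813091278 0.07629082231342366
knob [ 0.66150475 -0.03895897] [0.05168644 0.02221278] 89.0108871459961 0.11203298691482355
screen 0.64 [161.1, 178.2, 29.1, 44.0] 296 [0.551 0.368 0.174] (array([0.55961132, 0.37013692]), array([0.19252485, 0.05924736]), -32.90301513671875) [0.105 0.166 0.182 0.186 0.214]
screen 0.58 [131.9, 236.0, 39.8, 20.0] 751 [0.342 0.505 0.033] (array([0.34439588, 0.51285672]), array([0.16264868, 0.07877501]), 87.38799285888672) [0.002 0.031 0.034 0.038 0.045]
screen_tab 0.91 [161.7, 177.0, 32.0, 41.6] 315 [0.558 0.366 0.171] (array([0.56104726, 0.37209848]), array([0.19519962, 0.0636875 ]), -29.11871337890625) [0.099 0.159 0.181 0.185 0.214]
screen_tab 0.61 [332.1, 170.9, 22.8, 27.0] 316 [ 0.609 -0.293  0.046] (array([ 0.61683381, -0.30322692]), array([0.09782007, 0.06133049]), 25.197145462036133) [0.003 0.045 0.052 0.055 0.061]
charger 0.63 [162.1, 184.4, 94.8, 66.0] 2920 [0.542 0.346 0.076] (array([0.58510739, 0.40553224]), array([0.34265435, 0.24241683]), 58.793758392333984) [0.019 0.06  0.064 0.075 0.188]
start_top 0.5 [174.3, 204.1, 6.5, 4.8] 38 [0.47  0.325 0.083] (array([0.47006807, 0.32530585]), array([0.02366007, 0.0220092 ]), 44.76074981689453) [0.075 0.08  0.083 0.086 0.09 ]
tab 26 [176.5 163.5] [0.55  0.35  0.211]
btn 45 [201.2 175.8] [0.473 0.326 0.082]
deck [0.58267462 0.405494  ] [0.32737595 0.22927162] 59.01594924926758 0.06220537605711285
high (array([0.60134828, 0.38628751]), array([0.30281329, 0.17828546]), 18.938087463378906) 0.21960952495197406
```

Call:
{"fn": "send_rows", "kwargs": {
  "targets": "0 0 0 -0.186 0;0 0 0 -0.186 0;0 0 0 -0.186 0;0 0 0 -0.186 0;0 0 0 -0.186 0"
}}

```text
time: 2.17
eef_pos: [0.2435, -0.5484, 0.2356]
eef_rot: [1.363, 1.102, -1.363]
wrist_force: [-0.5, -0.4, 1.7]
grip_width: 0.0932
```

Call:
{"fn": "send_rows", "kwargs": {
  "targets": "0 0 0 -0.186 0;0 0 0 -0.034 0"
}}

```text
time: 2.42
eef_pos: [0.2435, -0.5484, 0.2356]
eef_rot: [1.199, 1.216, -1.199]
wrist_force: [-0.4, 0.5, 0.2]
grip_width: 0.0933
```

Call:
{"fn": "send_rows", "kwargs": {
  "targets": "0 0.03 -0.05 0 0;0 0.03 -0.05 0 0;0 0.03 -0.05 0 0;0 0.03 -0.05 0 0;0 0.03 -0.05 0 0"
}}

```text
time: 3.05
eef_pos: [0.3918, -0.2927, 0.2351]
eef_rot: [1.204, 1.211, -1.203]
wrist_force: [1.2, -0.7, 0.6]
grip_width: 0.0928
```

Call:
{"fn": "send_rows", "kwargs": {
  "targets": "0 0.045 -0.043 0 0;0 0.045 -0.043 0 0;0 0.045 -0.042 0 0;0 0.045 -0.042 0 0;0 0.045 -0.041 0 0"
}}

```text
time: 3.68
eef_pos: [0.6172, -0.0756, 0.2373]
eef_rot: [1.204, 1.206, -1.202]
wrist_force: [1.1, -1.0, 0.5]
grip_width: 0.0929
```

Call:
{"fn": "send_rows", "kwargs": {
  "targets": "0 0.045 -0.041 0 0;0.03 0 0 0 0;0.03 0 0 0 0"
}}

```text
time: 4.05
eef_pos: [0.668, -0.0287, 0.1784]
eef_rot: [1.202, 1.204, -1.193]
wrist_force: [1.2, -0.3, -0.4]
grip_width: 0.093
```

```bash
cat >> h.py <<'E'
def stt():
    s=ctrl.state();R=Ro.from_rotvec(s["eef_rot"]).as_matrix()
    print("t",s["time"],"pos",np.round(s["eef_pos"],4),"a",round(np.degrees(np.arctan2(R[1,1],R[0,1])),2),"xdir",R[:,0].round(3),"q",np.round(s["qpos"],2),"F",np.round(s["wrist_force"],1),"w",s["grip_width"])
def to(X,a=None):
    # remaining: turn needed, and shift in tool axes after the turn
    s=ctrl.state();R=Ro.from_rotvec(s["eef_rot"]).as_matrix();c=np.arctan2(R[1,1],R[0,1])
    t=c if a is None else np.radians(a);d=np.array(X)-s["eef_pos"]
    dt=(t-c+np.pi)%(2*np.pi)-np.pi
    Rt=np.c_[[0,0,-1],[np.cos(t),np.sin(t),0],[np.sin(t),-np.cos(t),0]]
    print("turn",round(-dt,3),"then shift",(Rt.T@d).round(4))
E
python3 - <<'E'
from h import *
stt();p=cam("wrist");A=pts(p,np.ones((384,512),bool))
save(p,"w1")
P=near(A,(.662,-.04),.06,.1,.13);print("knob",*rect(clean(P)),np.median(P[:,2]))
P=A[(A[:,2]>.068)&(A[:,2]<.084)];print("lid",rect(clean(P)),A.min(0),A.max(0))
to((.662,-.04,.099),0)
E
```

```text
t 4.05 pos [ 0.668  -0.0287  0.1784] a 0.75 xdir [ 0.012 -0.004 -1.   ] q [-0.12  0.33  1.36 -0.    1.44 -0.13] F [ 1.2 -0.3 -0.4] w 0.09301230930643192
knob [ 0.66182494 -0.03899379] [0.05382226 0.02173527] -89.3487411737442 0.1137497130976444
lid (array([ 0.68606704, -0.02501768]), array([0.28442678, 0.23249337]), -88.3631762266159) [ 0.34708589 -0.26619971 -0.00189745] [0.94314872 0.16814995 0.28889448]
turn 0.013 then shift [ 0.0742 -0.0039  0.0117]
```

Call:
{"fn": "send_rows", "kwargs": {
  "targets": "0.025 -0.004 0.011 0 0;0.025 0 0 0 0;0.022 0 0 0 0;0 0 0 0 0"
}}

```text
time: 4.6
eef_pos: [0.6618, -0.0399, 0.0994]
eef_rot: [1.2, 1.21, -1.198]
wrist_force: [-0.5, -0.6, 0.3]
grip_width: 0.0931
```

```bash
python3 - <<'E'
from h import *
stt();to((.662,-.039,.099),.65)
E
```

```text
t 4.6 pos [ 0.6618 -0.0399  0.0994] a 0.74 xdir [ 0.004 -0.003 -1.   ] q [-0.14  0.39  1.44 -0.    1.31 -0.15] F [-0.5 -0.6  0.3] w 0.0930558426336655
turn 0.002 then shift [ 0.0004  0.0002 -0.0009]
```

Call:
{"fn": "send_rows", "kwargs": {
  "targets": "0 0 0 0 1;0 0 0 0 1;0 0 0 0 1;0 0 0 0 1;-0.01 0 0 0 1"
}}

```text
time: 5.22
eef_pos: [0.6636, -0.04, 0.1136]
eef_rot: [1.201, 1.207, -1.195]
wrist_force: [0.8, 0.3, -0.6]
grip_width: 0.0474
```

Call:
{"fn": "send_rows", "kwargs": {
  "targets": "-0.03 0 0 0 1;-0.03 0 0 0 1;-0.03 0 0 0 1;0 0 0 0 1"
}}

```text
time: 5.72
eef_pos: [0.6637, -0.0398, 0.2104]
eef_rot: [1.203, 1.204, -1.192]
wrist_force: [0.5, 0.1, -0.4]
grip_width: 0.0075
```

The fingers need about 1 s to close, so they missed the knob. I'll reopen and go again.

Call:
{"fn": "send_rows", "kwargs": {
  "targets": "0 0 0 0 0.3;0 0 0 0 0.3;0 0 0 0 0.3;0 0 0 0 0.3;0 0 0 0 0.3"
}}

```text
time: 6.35
eef_pos: [0.6617, -0.0395, 0.206]
eef_rot: [1.2, 1.209, -1.196]
wrist_force: [-0.3, -0.8, -0.3]
grip_width: 0.0535
```

Call:
{"fn": "send_rows", "kwargs": {
  "targets": "0 0 0 0 0.3;0.03 0 0 0 0.3;0.03 0 0 0 0.3;0.03 -0.001 0 0 0.3;0 0 0 0 0.3"
}}

```text
time: 6.98
eef_pos: [0.662, -0.0399, 0.1147]
eef_rot: [1.201, 1.207, -1.195]
wrist_force: [-0.4, 0.4, 0.6]
grip_width: 0.0652
```

```bash
python3 - <<'E'
from h import *
stt();to((.662,-.039,.099),.65)
E
```

```text
t 6.975 pos [ 0.662  -0.0399  0.1147] a 0.75 xdir [ 0.008 -0.003 -1.   ] q [-0.14  0.37  1.43 -0.    1.33 -0.15] F [-0.4  0.4  0.6] w 0.06517735941730887
turn 0.002 then shift [ 0.0157  0.0001 -0.0009]
```

Call:
{"fn": "send_rows", "kwargs": {
  "targets": "0.0155 0 0 0 0.3;0 0 0 0 1;0 0 0 0 1;0 0 0 0 1;0 0 0 0 1"
}}

```text
time: 7.6
eef_pos: [0.6652, -0.0403, 0.1036]
eef_rot: [1.204, 1.201, -1.19]
wrist_force: [-0.4, 0.8, -0.9]
grip_width: 0.0298
```

Call:
{"fn": "send_rows", "kwargs": {
  "targets": "0 0 0 0 1;0 0 0 0 1;0 0 0 0 1"
}}

```text
time: 7.98
eef_pos: [0.6648, -0.0403, 0.1038]
eef_rot: [1.203, 1.202, -1.191]
wrist_force: [-0.2, 0.3, -0.7]
grip_width: 0.0215
```

Call:
{"fn": "send_rows", "kwargs": {
  "targets": "-0.02 0 0 0 1;-0.03 0 0 0 1;-0.03 0 0 0 1;-0.02 0 0 0 1;0 0 0 0 1"
}}

```text
time: 8.6
eef_pos: [0.6621, -0.0396, 0.2073]
eef_rot: [1.202, 1.205, -1.193]
wrist_force: [0.1, -0.1, -5.3]
grip_width: 0.0219
```

Call:
{"fn": "send_rows", "kwargs": {
  "targets": "0 -0.045 -0.005 0 1;0 -0.045 -0.005 0 1;0 -0.045 -0.005 0 1;0 -0.045 -0.005 0 1;0 -0.045 0 0 1"
}}

```text
time: 9.22
eef_pos: [0.4292, -0.0217, 0.1967]
eef_rot: [1.198, 1.214, -1.2]
wrist_force: [-0.9, 0.3, -3.4]
grip_width: 0.0219
```

Call:
{"fn": "send_rows", "kwargs": {
  "targets": "0 0 0 0 1;0.04 0 0 0 1;0.04 0 0 0 1;0.04 0 0 0 1;0 0 0 0 1"
}}

```text
time: 9.85
eef_pos: [0.4258, -0.0214, 0.0705]
eef_rot: [1.198, 1.215, -1.202]
wrist_force: [-1.5, 0.7, -5.8]
grip_width: 0.0217
```

```bash
python3 - <<'E'
from h import *
stt();to((.435,-.02,.0445),.65)
E
```

```text
t 9.85 pos [ 0.4258 -0.0214  0.0705] a 0.72 xdir [-0.002 -0.001 -1.   ] q [-0.17 -0.2   2.13 -0.    1.22 -0.18] F [-1.5  0.7 -5.8] w 0.021687201807111683
turn 0.001 then shift [ 0.026   0.0093 -0.0013]
```

Call:
{"fn": "send_rows", "kwargs": {
  "targets": "0.012 0.005 0 0 1;0.01 0 0 0 1;0.004 0 0 0 1;0.002 0 0 0 1;0 0 0 0 1"
}}

```text
time: 10.48
eef_pos: [0.4349, -0.022, 0.0464]
eef_rot: [1.2, 1.21, -1.198]
wrist_force: [0.1, 0.5, -5.3]
grip_width: 0.022
```

Call:
{"fn": "send_rows", "kwargs": {
  "targets": "0.003 0 0 0 1;0 0 0 0 1"
}}

```text
time: 10.72
eef_pos: [0.4357, -0.0221, 0.0443]
eef_rot: [1.201, 1.209, -1.197]
wrist_force: [-0.4, -0.2, -4.8]
grip_width: 0.0217
```

Call:
{"fn": "send_rows", "kwargs": {
  "targets": "0.001 0 0 0 1;0 0 0 0 1"
}}

```text
time: 10.98
eef_pos: [0.4359, -0.0222, 0.044]
eef_rot: [1.201, 1.209, -1.197]
wrist_force: [-2.3, 1.0, -0.6]
grip_width: 0.022
```

Touched down (the weight is off the wrist). I'll release, rise, and look at the open box with the top camera.

Call:
{"fn": "send_rows", "kwargs": {
  "targets": "0 0 0 0 0.3;0 0 0 0 0.3;0 0 0 0 0.3;0 0 0 0 0.3;0 0 0 0 0.3"
}}

```text
time: 11.6
eef_pos: [0.4375, -0.0225, 0.045]
eef_rot: [1.202, 1.205, -1.194]
wrist_force: [-0.1, -0.6, 0.6]
grip_width: 0.0643
```

Call:
{"fn": "send_rows", "kwargs": {
  "targets": "-0.02 0 0 0 0.3;-0.04 0 0 0 0;-0.06 0 0 0 0;-0.06 0 0 0 0;-0.04 0 0 0 0"
}}

```text
time: 12.22
eef_pos: [0.4322, -0.0213, 0.2668]
eef_rot: [1.199, 1.213, -1.2]
wrist_force: [0.7, -1.4, 1.0]
grip_width: 0.0929
```

Call:
{"fn": "send_rows", "kwargs": {
  "targets": "0 -0.02 0.06 0 0;0 -0.01 0.06 0 0;0 0 0.06 0 0;0 0 0.03 0 0;0 0 0 0 0"
}}

```text
time: 12.85
eef_pos: [0.4075, -0.2361, 0.2735]
eef_rot: [1.197, 1.205, -1.19]
wrist_force: [1.1, 1.0, 0.0]
grip_width: 0.0931
```

```bash
python3 - <<'E'
from h import *
stt();p=cam("top");A=pts(p,np.ones((384,512),bool));save(p,"top1",(100,120,420,260),2.5)
for c in((.617,-.30),(.552,-.427),(.452,-.231)):
    P=near(A,c,.09,.044,.058)
    if len(P)>50:P=clean(P);print("bat",*rect(P),len(P))
m=(np.abs(A[:,0]-.665)<.12)&(np.abs(A[:,1]+.04)<.16)
P=A[m&(A[:,2]>.062)&(A[:,2]<.08)];print("rim",*rect(P),len(P))
for l in("bay1","bay2","bay3","bay4","box"):
    for d in ctrl.spot_point(p,l)[:4]: print(l,round(d["p"],2),np.round(d["uv"]),at_z(p,[d["uv"]],.005)[0].round(3))
P=near(A,(.435,-.02),.2,.008,.03);print("lid",*rect(clean(P)),np.median(P[:,2]))
P=near(A,(.435,-.02),.05,.035,.07);print("knob",*rect(clean(P)))
E
```

```text
t 12.85 pos [ 0.4075 -0.2361  0.2735] a 1.05 xdir [ 0.012 -0.005 -1.   ] q [-0.64 -0.25  1.79  0.    1.59 -0.65] F [1.1 1.  0. ] w 0.09308329259187498
bat [ 0.61720908 -0.29506892] [0.0927951  0.04467467] 25.53537368774414 201
bat [ 0.44935313 -0.22669619] [0.09677895 0.04006992] -4.302497863769531 91
rim [ 0.66337216 -0.04373111] [0.25099871 0.17738204] -88.88058161735535 244
bay1 0.77 [283. 152.] [ 0.696 -0.103  0.005]
bay1 0.7 [282. 168.] [ 0.627 -0.099  0.005]
bay1 0.59 [254. 166.] [0.636 0.02  0.005]
bay1 0.55 [253. 152.] [0.696 0.023 0.005]
bay2 0.77 [283. 152.] [ 0.696 -0.103  0.005]
bay2 0.7 [282. 168.] [ 0.627 -0.099  0.005]
bay2 0.59 [254. 166.] [0.636 0.02  0.005]
bay2 0.55 [253. 152.] [0.696 0.023 0.005]
bay3 0.77 [283. 152.] [ 0.696 -0.103  0.005]
bay3 0.7 [282. 168.] [ 0.627 -0.099  0.005]
bay3 0.59 [254. 166.] [0.636 0.02  0.005]
bay3 0.55 [253. 152.] [0.696 0.023 0.005]
bay4 0.77 [283. 152.] [ 0.696 -0.103  0.005]
bay4 0.7 [282. 168.] [ 0.627 -0.099  0.005]
bay4 0.59 [254. 166.] [0.636 0.02  0.005]
bay4 0.55 [253. 152.] [0.696 0.023 0.005]
box 0.82 [267. 158.] [ 0.673 -0.036  0.005]
box 0.26 [173. 202.] [0.486 0.351 0.005]
lid [ 0.48316109 -0.02195932] [0.28218108 0.25696835] 0.9583617448806763 0.016015182441529885
knob [ 0.43529305 -0.02279283] [0.05234995 0.02062971] 89.68119049072266
```

Call:
{"fn": "send_rows", "kwargs": {
  "targets": "-0.01 0.044 -0.04 0 0;-0.01 0.044 -0.04 0 0;0 0.044 -0.04 0 0;0 0.044 -0.04 0 0;0 0.044 -0.035 0 0"
}}

```text
time: 13.78
eef_pos: [0.6279, -0.0256, 0.2981]
eef_rot: [1.195, 1.202, -1.185]
wrist_force: [-0.6, -0.4, -0.1]
grip_width: 0.0931
```

Call:
{"fn": "send_rows", "kwargs": {
  "targets": "0 0 0 0 0;0 0 0 0 0"
}}

```text
time: 14.02
eef_pos: [0.6289, -0.0203, 0.2959]
eef_rot: [1.189, 1.208, -1.181]
wrist_force: [0.2, 0.2, 0.7]
grip_width: 0.093
```

```bash
python3 - <<'E'
from h import *
stt();p=cam("wrist");A=pts(p,np.ones((384,512),bool));save(p,"w2",s=1.5);print(np.array(p["tool_from_camera"]).round(3))
m=(np.abs(A[:,0]-.663)<.12)&(np.abs(A[:,1]+.04)<.16)
P=A[m&(A[:,2]>.064)&(A[:,2]<.08)];print("rim",*rect(P),len(P),P.min(0),P.max(0))
for d in ctrl.spot_point(p,"bay1")[:5]: print(round(d["p"],2),np.round(d["uv"]),at_z(p,[d["uv"]],.005)[0].round(4))
for n,lo,hi in(("floor",.0,.010),("rib",.012,.021),("blade",.04,.062)):
    P=A[m&(A[:,2]>lo)&(A[:,2]<hi)&(np.abs(A[:,0]-.662)<.08)&(np.abs(A[:,1]+.04)<.118)]
    if len(P): g,_,_=np.histogram2d(P[:,0],P[:,1],bins=[np.arange(.58,.746,.006),np.arange(-.166,.084,.006)]);print(n,len(P));print("\n".join("".join("#" if v>4 else "." for v in r) for r in g))
E
```

```text
t 14.025 pos [ 0.6289 -0.0203  0.2959] a 1.68 xdir [ 0.014 -0.007 -1.   ] q [-0.11  0.18  1.33 -0.01  1.62 -0.14] F [0.2 0.2 0.7] w 0.09303148846547994
[[ 0.    -0.248  0.969 -0.15 ]
 [ 1.    -0.    -0.     0.   ]
 [ 0.     0.969  0.248 -0.069]
 [ 0.     0.     0.     1.   ]]
rim [ 0.66279268 -0.03818598] [0.24404827 0.17527348] -88.98716723918915 1536 [ 0.57356245 -0.16151873  0.06400332] [0.75151353 0.08449166 0.07471875]
0.98 [251. 208.] [ 0.6253 -0.0984  0.005 ]
0.76 [299. 212.] [ 0.7039 -0.1026  0.005 ]
0.64 [305. 134.] [0.7057 0.0214 0.005 ]
0.59 [252. 137.] [0.6239 0.0156 0.005 ]
0.44 [262. 321.] [ 0.6509 -0.3154  0.005 ]
floor 8664
.........................................
.........................................
.................................######..
..#################..###################.
..################...##################..
..################...###################.
..#################..##################..
..#################..##################..
..################...###################.
..################...###################.
..#################..###########
[... 2268 characters left out ...]
.......##...................
.........................................
.........................................
.........................................
.........................................
.........................................
........................................#
....................##.................##
....................##.................##
....................##..................#
....................##..................#
....................##.................##
....................##.................##
.....................#..................#
.........................................
.........................................
.........................................
```

View pics/w2.png

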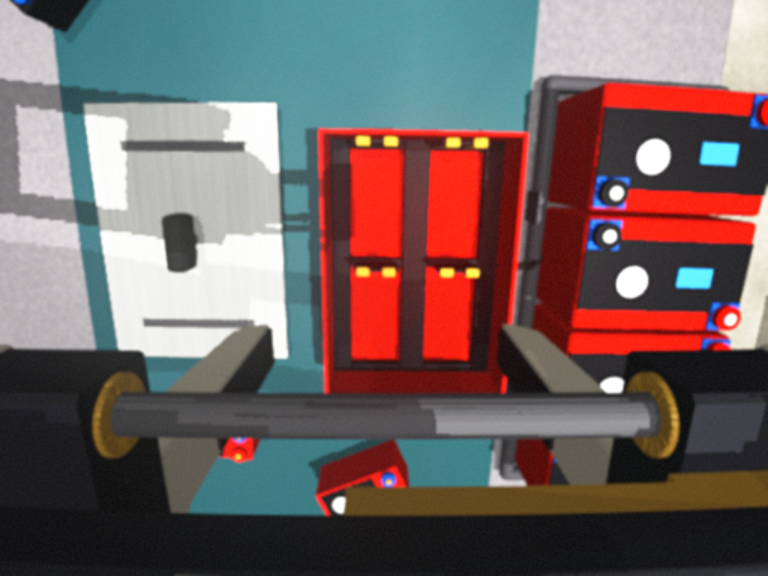

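The wrist view shows the open box with its bay floors, centred near (375,200), (455,200), (375,320) and (450,320). The brass blades are at the image-top (+y) end of each bay. The lid lies flat at left.

```bash
python3 - <<'E'
from h import *
stt();p=cam("wrist");A=pts(p,np.ones((384,512),bool))
h=cv2.cvtColor(p["img"],cv2.COLOR_BGR2HSV)
v,u=np.nonzero(p["z_map"]>0);red=((h[...,0]<8)|(h[...,0]>172))&(h[...,1]>120)
r=red[v,u]
for sx in(-1,1):
  for sy in(1,-1):
    c=np.array([.664+sx*.0385,-.041+sy*.06])
    m=r&(A[:,2]<.011)&(A[:,2]>-.004)&(np.abs(A[:,0]-c[0])<.036)&(np.abs(A[:,1]-c[1])<.058);P=A[m]
    e=lambda a:(np.median([P[np.abs(P[:,1]-y)<.002,0].min() for y in np.arange(c[1]-.03,c[1]+.03,.005)]),np.median([P[np.abs(P[:,1]-y)<.002,0].max() for y in np.arange(c[1]-.03,c[1]+.03,.005)]))
    x=e(0);y=[np.median([f(P[np.abs(P[:,0]-q)<.002,1]) for q in np.arange(c[0]-.015,c[0]+.016,.005)]) for f in(np.min,np.max)]
    print(sx,sy,np.round(x,4),np.round(y,4),"c",np.mean(x).round(4),np.mean(y).round(4),P[:,2].mean().round(4))
Z=A[:,2]
for nm,ax in(("x",0),("y",1)):
    o=1-ax;q=A[(Z>.068)&(Z<.077)&(np.abs(A[:,o]-[.663,-.04][o])<[.06,.09][o])]
    lo=q[q[:,ax]<[.62,-.1][ax],ax];lo=lo[lo>[.56,-.18][ax]];hi=q[(q[:,ax]>[.70,.05][ax])&(q[:,ax]<[.765,.1][ax]),ax]
    print("rim",nm,lo.min() if len(lo) else 0,np.median(lo) if len(lo) else 0,np.median(hi) if len(hi) else 0,hi.max() if len(hi) else 0)
E
```

```text
t 14.125 pos [ 0.6285 -0.0212  0.2962] a 1.59 xdir [ 0.014 -0.006 -1.   ] q [-0.11  0.18  1.33 -0.    1.62 -0.14] F [-0.8 -0.4 -1.1] w 0.09259792517695879
-1 1 [0.597  0.6482] [-0.037   0.0699] c 0.6226 0.0165 0.0036
-1 -1 [0.5984 0.6501] [-0.1545 -0.0597] c 0.6242 -0.1071 0.0037
1 1 [0.6768 0.7272] [-0.0355  0.0708] c 0.702 0.0176 0.0036
1 -1 [0.6785 0.729 ] [-0.1526 -0.054 ] c 0.7038 -0.1033 0.0036
rim x 0.574265222530489 0.577009619066047 0.7474703422628607 0.7508612958844072
rim y 0 0 0.08206178177165918 0.0846051012365958
```

Call:
{"fn": "send_rows", "kwargs": {
  "targets": "0 -0.002 0.055 0 0;0 -0.002 0.055 0 0;0 -0.002 0.055 0 0;0.02 -0.002 0.055 0 0;0.02 -0.002 0.055 0.1 0"
}}

```text
time: 14.8
eef_pos: [0.6243, -0.3056, 0.2655]
eef_rot: [1.268, 1.147, -1.249]
wrist_force: [0.9, 0.0, -1.0]
grip_width: 0.0931
```

Call:
{"fn": "send_rows", "kwargs": {
  "targets": "0.02 0 0 0.186 0;0.02 0 0 0.186 0;0 0 0 0.186 0;0 0 0 0.186 0;0 0 0 0.186 0"
}}

```text
time: 15.42
eef_pos: [0.6171, -0.3174, 0.2249]
eef_rot: [1.921, 0.522, -1.881]
wrist_force: [-0.3, -0.1, 0.4]
grip_width: 0.0933
```

Call:
{"fn": "send_rows", "kwargs": {
  "targets": "0 0 0 0.13 0;0 0 0 0 0"
}}

```text
time: 15.68
eef_pos: [0.6151, -0.3195, 0.2267]
eef_rot: [2.007, 0.399, -1.962]
wrist_force: [0.9, -0.6, 0.5]
grip_width: 0.0931
```

```bash
cat >> h.py <<'E'
def bat(c,cams=("top","wrist"),n=None):
    stt()
    for k in cams:
        p=cam(k);A=pts(p,np.ones((384,512),bool));P=near(A,c,.085,.044,.057)
        if n:save(p,n+k)
        if len(P)>50:P=clean(P);print(k,*rect(P),len(P))
        for d in ctrl.spot_point(p,"red1_term")[:4]:print(" term",round(d["p"],2),at_z(p,[d["uv"]],.052)[0].round(3))
E
python3 - <<'E'
from h import *
bat((.616,-.296),n="b1");to((.616,-.296,.034),-65)
E
```

```text
t 15.675 pos [ 0.6151 -0.3195  0.2267] a -66.18 xdir [ 0.026 -0.014 -1.   ] q [-0.55  0.36  1.24  0.    1.51  0.6 ] F [ 0.9 -0.6  0.5] w 0.09313923675518179
 term 0.48 [ 0.581 -0.425  0.052]
wrist [ 0.61474204 -0.2958073 ] [0.09713314 0.04307547] 24.65328598022461 2767
 term 0.68 [ 0.575 -0.417  0.052]
turn -0.018 then shift [ 0.1922 -0.0206 -0.0099]
```

Call:
{"fn": "send_rows", "kwargs": {
  "targets": "0.04 -0.022 -0.01 -0.015 0;0.04 0 0 0 0;0.04 0 0 0 0;0 0 0 0 0"
}}

```text
time: 16.38
eef_pos: [0.6197, -0.2962, 0.1048]
eef_rot: [1.993, 0.42, -1.945]
wrist_force: [-0.1, -0.5, 0.1]
grip_width: 0.0927
```

```bash
python3 - <<'E'
from h import *
stt();to((.6147,-.2958,.034),-65.35)
E
```

```text
t 16.375 pos [ 0.6197 -0.2962  0.1048] a -64.77 xdir [ 0.028 -0.015 -0.999] q [-0.52  0.42  1.39  0.    1.3   0.61] F [-0.1 -0.5  0.1] w 0.0927461246223539
turn 0.01 then shift [ 0.0708 -0.0024  0.0044]
```

Call:
{"fn": "send_rows", "kwargs": {
  "targets": "0.02 -0.003 0.003 0.01 0;0.02 0 0.003 0 0;0.02 0 0 0 0;0.008 0 0 0 0;0 0 0 0 0.3"
}}

```text
time: 17.0
eef_pos: [0.617, -0.299, 0.0371]
eef_rot: [2.002, 0.407, -1.944]
wrist_force: [-0.1, 0.5, -1.0]
grip_width: 0.0874
```

```bash
python3 - <<'E'
from h import *
stt();to((.6147,-.2958,.034),-65.35)
E
```

```text
t 17.0 pos [ 0.617  -0.299   0.0371] a -65.33 xdir [ 0.033 -0.018 -0.999] q [-0.53  0.48  1.44  0.    1.18  0.61] F [-0.1  0.5 -1. ] w 0.08741766523852718
turn 0.0 then shift [ 0.0031 -0.0038  0.0008]
```

Call:
{"fn": "send_rows", "kwargs": {
  "targets": "0.003 -0.004 0 0 0.4;0 0 0.0005 0 1;0 0 0 0 1;0 0 0 0 1;0 0 0 0 1"
}}

```text
time: 17.62
eef_pos: [0.6163, -0.2959, 0.0362]
eef_rot: [2.004, 0.405, -1.941]
wrist_force: [-1.4, 0.3, -0.0]
grip_width: 0.0436
```

Call:
{"fn": "send_rows", "kwargs": {
  "targets": "0 0 0 0 1;0 0 0 0 1;0 0 0 0 1"
}}

```text
time: 18.0
eef_pos: [0.6164, -0.2959, 0.0363]
eef_rot: [2.004, 0.404, -1.941]
wrist_force: [-0.2, 0.1, -0.3]
grip_width: 0.0432
```

```bash
python3 - <<'E'
from h import *
stt();to((.6147,-.2958,.034),-65.35)
E
```

```text
t 18.0 pos [ 0.6164 -0.2959  0.0363] a -65.32 xdir [ 0.036 -0.02  -0.999] q [-0.52  0.48  1.45  0.    1.18  0.62] F [-0.2  0.1 -0.3] w 0.04323231993007774
turn 0.0 then shift [ 0.0023 -0.0008  0.0015]
```

Call:
{"fn": "send_rows", "kwargs": {
  "targets": "-0.02 0 0 0 1;-0.035 0 0 0 1;-0.035 0 0 0 1;-0.035 0 0 0 1;-0.02 0 0 -0.15 1"
}}

```text
time: 18.62
eef_pos: [0.6068, -0.2909, 0.1823]
eef_rot: [1.902, 0.545, -1.862]
wrist_force: [0.1, -0.5, -6.6]
grip_width: 0.0429
```

Call:
{"fn": "send_rows", "kwargs": {
  "targets": "0 0 0 -0.18 1;0 0 0 -0.18 1;0 0 0 -0.18 1;0 0 0 -0.18 1;0 0 0 -0.18 1"
}}

```text
time: 19.25
eef_pos: [0.6061, -0.2907, 0.1887]
eef_rot: [1.253, 1.15, -1.237]
wrist_force: [-0.4, 0.2, -6.6]
grip_width: 0.0429
```

```bash
python3 - <<'E'
from h import *
stt();to((.7038,-.099,.17),.8)
E
```

```text
t 19.25 pos [ 0.6061 -0.2907  0.1887] a -3.27 xdir [ 0.027 -0.016 -1.   ] q [-0.52  0.32  1.36  0.    1.43 -0.47] F [-0.4  0.2 -6.6] w 0.042894421070525046
turn -0.071 then shift [ 0.0187  0.1004 -0.1903]
```

Call:
{"fn": "send_rows", "kwargs": {
  "targets": "0 0.017 -0.03 -0.07 1;0 0.017 -0.032 0 1;0 0.017 -0.032 0 1;0 0.017 -0.032 0 1;0 0.017 -0.032 0 1"
}}

```text
time: 19.88
eef_pos: [0.6892, -0.1311, 0.1903]
eef_rot: [1.199, 1.186, -1.19]
wrist_force: [0.1, -0.6, -6.6]
grip_width: 0.0431
```

Call:
{"fn": "send_rows", "kwargs": {
  "targets": "0 0.014 -0.026 0 1;0.01 0 0 0 1;0 0 0 0 1"
}}

```text
time: 20.25
eef_pos: [0.7028, -0.1009, 0.1803]
eef_rot: [1.196, 1.191, -1.189]
wrist_force: [0.8, -0.0, -6.1]
grip_width: 0.043
```

```bash
python3 - <<'E'
from h import *
stt();to((.7038,-.099,.043),.8)
E
```

```text
t 20.25 pos [ 0.7028 -0.1009  0.1803] a 0.95 xdir [ 0.021 -0.015 -1.   ] q [-0.21  0.43  1.23 -0.01  1.45 -0.22] F [ 0.8 -0.  -6.1] w 0.0430055031582805
turn 0.003 then shift [ 0.1373  0.001  -0.0018]
```

```bash
cat >> h.py <<'E'
def held(tcp,xd,a,b,beta,goal):
    """pick tcp pos, tool x dir, a; battery xy & angle. prints held battery's bottom origin now, tilt, and shift to goal (x,y,z) of bottom"""
    def RR(a,x):
        x=np.array(x)/np.linalg.norm(x);y=np.array([np.cos(np.radians(a)),np.sin(np.radians(a)),0]);y-=x*(x@y);y/=np.linalg.norm(y);return np.c_[x,y,np.cross(x,y)]
    Rp=RR(a,xd);s=ctrl.state();R=Ro.from_rotvec(s["eef_rot"]).as_matrix()
    o=s["eef_pos"]+R@Rp.T@(np.array([*b,0])-tcp);Rb=R@Rp.T@Ro.from_euler("z",beta,degrees=True).as_matrix()
    print("battery at",o.round(4),"x-angle",np.degrees(np.arctan2(Rb[1,0],Rb[0,0])).round(2),"up",Rb[:,2].round(3),"shift",(R.T@(np.array(goal)-o)).round(4))
E
python3 - <<'E'
from h import *
held((.6164,-.2959,.0363),(.036,-.02,-.999),-65.32,(.6147,-.2958),24.65,(.7038,-.1005,.005))
E
```

```text
battery at [ 0.7016 -0.1038  0.1441] x-angle 90.92 up [0.012 0.04  0.999] shift [ 0.1391 -0.0006 -0.0054]
```

Call:
{"fn": "send_rows", "kwargs": {
  "targets": "0.02 0 -0.003 0 1;0.02 0 -0.002 0 1;0.02 0 0 0 1;0.01 0 0 0 1;0 0 0 0 1"
}}

```text
time: 20.88
eef_pos: [0.7018, -0.0991, 0.1033]
eef_rot: [1.197, 1.193, -1.194]
wrist_force: [0.3, -0.7, -7.0]
grip_width: 0.043
```

```bash
python3 - <<'E'
from h import *
stt();held((.6164,-.2959,.0363),(.036,-.02,-.999),-65.32,(.6147,-.2958),24.65,(.7038,-.1005,.005))
E
```

```text
t 20.875 pos [ 0.7018 -0.0991  0.1033] a 0.76 xdir [ 0.017 -0.014 -1.   ] q [-0.21  0.49  1.3  -0.01  1.33 -0.22] F [ 0.3 -0.7 -7. ] w 0.04295535115241275
battery at [ 0.7004 -0.102   0.0671] x-angle 90.74 up [0.016 0.039 0.999] shift [ 0.0621  0.0024 -0.0024]
```

Call:
{"fn": "send_rows", "kwargs": {
  "targets": "0.02 0.003 -0.002 0 1;0.02 0.002 0 0 1;0.01 0 0 0 1;0 0 0 0 1"
}}

```text
time: 21.38
eef_pos: [0.7096, -0.0984, 0.0524]
eef_rot: [1.197, 1.189, -1.193]
wrist_force: [-3.5, 0.5, 1.4]
grip_width: 0.0428
```

```bash
python3 - <<'E'
from h import *
stt();held((.6164,-.2959,.0363),(.036,-.02,-.999),-65.32,(.6147,-.2958),24.65,(.7038,-.1005,.005))
E
```

```text
t 21.375 pos [ 0.7096 -0.0984  0.0524] a 0.76 xdir [ 0.02  -0.016 -1.   ] q [-0.2   0.56  1.31 -0.01  1.25 -0.21] F [-3.5  0.5  1.4] w 0.04277438166817128
battery at [ 0.7084 -0.1014  0.0162] x-angle 90.73 up [0.013 0.041 0.999] shift [ 0.0111 -0.0048 -0.0012]
```

Call:
{"fn": "send_rows", "kwargs": {
  "targets": "-0.003 -0.005 -0.001 0 1;0 0 0 0 1"
}}

```text
time: 21.62
eef_pos: [0.7043, -0.0973, 0.0551]
eef_rot: [1.197, 1.189, -1.192]
wrist_force: [-0.3, 0.1, -6.5]
grip_width: 0.0431
```

```bash
python3 - <<'E'
from h import *
stt();held((.6164,-.2959,.0363),(.036,-.02,-.999),-65.32,(.6147,-.2958),24.65,(.7038,-.1005,.005))
E
```

```text
t 21.625 pos [ 0.7043 -0.0973  0.0551] a 0.76 xdir [ 0.02  -0.016 -1.   ] q [-0.2   0.54  1.33 -0.01  1.25 -0.21] F [-0.3  0.1 -6.5] w 0.04312519808857535
battery at [ 0.703  -0.1003  0.0189] x-angle 90.73 up [0.013 0.04  0.999] shift [0.0139 0.0005 0.    ]
```

Call:
{"fn": "send_rows", "kwargs": {
  "targets": "0.006 0 0 0 1;0.004 0 0 0 1;0.003 0 0 0 1;0 0 0 0 1"
}}

```text
time: 22.12
eef_pos: [0.7041, -0.0973, 0.0405]
eef_rot: [1.197, 1.19, -1.193]
wrist_force: [0.4, -1.2, -5.8]
grip_width: 0.0429
```

```bash
python3 - <<'E'
from h import *
stt();held((.6164,-.2959,.0363),(.036,-.02,-.999),-65.32,(.6147,-.2958),24.65,(.7038,-.1005,.005))
E
```

```text
t 22.125 pos [ 0.7041 -0.0973  0.0405] a 0.77 xdir [ 0.019 -0.015 -1.   ] q [-0.2   0.56  1.33 -0.01  1.23 -0.21] F [ 0.4 -1.2 -5.8] w 0.04286478597096967
battery at [ 0.7029 -0.1003  0.0043] x-angle 90.74 up [0.014 0.04  0.999] shift [-0.0007  0.001   0.0003]
```

Call:
{"fn": "send_rows", "kwargs": {
  "targets": "0.001 0 0 0 0.9;0 0 0 0 0.47;0 0 0 0 0.47;0 0 0 0 0.47"
}}

```text
time: 22.62
eef_pos: [0.7071, -0.0979, 0.0433]
eef_rot: [1.199, 1.184, -1.189]
wrist_force: [-0.2, -0.9, 0.0]
grip_width: 0.0497
```

Call:
{"fn": "send_rows", "kwargs": {
  "targets": "-0.01 0 0 0 0.47;-0.025 0 0 0 0.47;-0.04 0 0 0 0.3;-0.05 0 0 0 0;-0.05 0 0 0 0"
}}

```text
time: 23.25
eef_pos: [0.7001, -0.0945, 0.221]
eef_rot: [1.197, 1.19, -1.193]
wrist_force: [0.8, -0.4, 0.8]
grip_width: 0.0746
```

```bash
python3 - <<'E'
from h import *
stt();p=cam("top");A=pts(p,np.ones((384,512),bool));save(p,"top2",(220,120,420,260),3)
for c in((.61,-.29),(.552,-.427),(.452,-.231)):
    P=near(A,c,.09,.044,.058)
    if len(P)>50:P=clean(P);print("bat",*rect(P),len(P))
P=near(A,(.704,-.1),.07,.05,.064);P=P[np.abs(P[:,0]-.704)<.03];print("placed",rect(clean(P)),np.median(P[:,2]))
to((.541,-.425,.2),-84)
E
```

```text
t 23.25 pos [ 0.7001 -0.0945  0.221 ] a 0.76 xdir [ 0.019 -0.015 -1.   ] q [-0.2   0.41  1.19 -0.01  1.52 -0.21] F [ 0.8 -0.4  0.8] w 0.07460806247147951
bat [ 0.5417226  -0.42577997] [0.09626843 0.04447072] 6.165740489959717 232
bat [ 0.44947505 -0.22773661] [0.09579944 0.04347957] -5.803535461425781 223
placed (array([ 0.70387757, -0.05785787]), array([0.044317  , 0.03729287]), -0.7888107299804688) 0.05596274162314796
turn 1.48 then shift [0.0309 0.3113 0.1957]
```

Call:
{"fn": "send_rows", "kwargs": {
  "targets": "0 -0.023 0.047 0 0;0 -0.023 0.047 0 0;0 -0.023 0.047 0 0;0 -0.023 0.047 0 0;0 -0.023 0.047 0 0"
}}

```text
time: 23.92
eef_pos: [0.5933, -0.3346, 0.2418]
eef_rot: [1.198, 1.17, -1.172]
wrist_force: [0.6, -0.1, 0.2]
grip_width: 0.0931
```

Call:
{"fn": "send_rows", "kwargs": {
  "targets": "0 -0.023 0.047 0 0;0 -0.02 0.045 0.1 0;0.01 0 0 0.184 0;0.01 0 0 0.184 0;0 0 0 0.184 0"
}}

```text
time: 24.55
eef_pos: [0.5488, -0.437, 0.2268]
eef_rot: [1.683, 0.78, -1.624]
wrist_force: [0.1, -0.2, -0.5]
grip_width: 0.093
```

Call:
{"fn": "send_rows", "kwargs": {
  "targets": "0 0 0 0.184 0;0 0 0 0.184 0;0 0 0 0.184 0;0 0 0 0.184 0;0 0 0 0.09 0"
}}

```text
time: 25.18
eef_pos: [0.5491, -0.4378, 0.2314]
eef_rot: [2.219, 0.05, -2.108]
wrist_force: [0.0, -0.5, -0.4]
grip_width: 0.0931
```

```bash
python3 - <<'E'
from h import *
bat((.5417,-.4258),("wrist",));to((.5417,-.4258,.034),-83.8)
E
```

```text
t 25.175 pos [ 0.5491 -0.4378  0.2314] a -85.46 xdir [ 0.053 -0.032 -0.998] q [-0.75  0.35  1.24  0.01  1.49  0.74] F [ 0.  -0.5 -0.4] w 0.09314175542123182
wrist [ 0.54194427 -0.42554155] [0.09720562 0.04297573] 6.842314720153809 2603
 term 0.78 [ 0.576 -0.418  0.052]
turn -0.026 then shift [ 0.1974 -0.0128  0.0061]
```

Call:
{"fn": "send_rows", "kwargs": {
  "targets": "-0.05 0 0 -0.026 0;-0.05 0 0 0 0;0 0 0 0 0"
}}

```text
time: 25.65
eef_pos: [0.5433, -0.4341, 0.3343]
eef_rot: [2.198, 0.09, -2.089]
wrist_force: [0.9, -0.7, 0.1]
grip_width: 0.0932
```

```bash
python3 -c "
from h import *
stt()"
```

```text
t 25.65 pos [ 0.5433 -0.4341  0.3343] a -83.25 xdir [ 0.053 -0.031 -0.998] q [-0.75  0.32  1.1   0.01  1.67  0.7 ] F [ 0.9 -0.7  0.1] w 0.09316166918014565
```

Call:
{"fn": "send_rows", "kwargs": {
  "targets": "0.06 0 0 0 0;0.06 0 0 0 0;0 0 0 0 0"
}}

```text
time: 26.02
eef_pos: [0.5501, -0.4383, 0.2133]
eef_rot: [2.195, 0.094, -2.082]
wrist_force: [0.3, 0.2, 0.5]
grip_width: 0.0927
```

```bash
python3 -c "
from h import *
stt();to((.5419,-.4255,.034),-83.2)"
```

```text
t 26.025 pos [ 0.5501 -0.4383  0.2133] a -82.9 xdir [ 0.055 -0.034 -0.998] q [-0.75  0.36  1.27  0.01  1.45  0.69] F [0.3 0.2 0.5] w 0.09267155695013037
turn 0.005 then shift [ 0.1793 -0.0137  0.0066]
```

```bash
python3 -c "
from h import *
for r in ([1.197, 1.19, -1.193],[1.198, 1.17, -1.172],[1.683, 0.78, -1.624],[2.219, 0.05, -2.108],[1.202,1.205,-1.193],[1.198,1.214,-1.2],[1.199,1.213,-1.2],[1.197,1.205,-1.19],[1.195,1.202,-1.185],[1.189,1.208,-1.181],[1.268,1.147,-1.249],[1.921,.522,-1.881],[2.007,.399,-1.962],[1.902,.545,-1.862],[1.253,1.15,-1.237],[1.199,1.186,-1.19]):
  print(r,(Ro.from_rotvec(r).as_matrix()[:,0]).round(3))"
```

```text
[1.197, 1.19, -1.193] [ 0.019 -0.015 -1.   ]
[1.198, 1.17, -1.172] [ 0.044 -0.022 -0.999]
[1.683, 0.78, -1.624] [ 0.05  -0.028 -0.998]
[2.219, 0.05, -2.108] [ 0.053 -0.032 -0.998]
[1.202, 1.205, -1.193] [ 0.011 -0.003 -1.   ]
[1.198, 1.214, -1.2] [ 0.    -0.002 -1.   ]
[1.199, 1.213, -1.2] [ 0.001 -0.002 -1.   ]
[1.197, 1.205, -1.19] [ 0.012 -0.006 -1.   ]
[1.195, 1.202, -1.185] [ 0.016 -0.008 -1.   ]
[1.189, 1.208, -1.181] [ 0.014 -0.007 -1.   ]
[1.268, 1.147, -1.249] [ 0.025 -0.011 -1.   ]
[1.921, 0.522, -1.881] [ 0.025 -0.013 -1.   ]
[2.007, 0.399, -1.962] [ 0.026 -0.014 -1.   ]
[1.902, 0.545, -1.862] [ 0.025 -0.014 -1.   ]
[1.253, 1.15, -1.237] [ 0.028 -0.016 -0.999]
[1.199, 1.186, -1.19] [ 0.024 -0.016 -1.   ]
```

Call:
{"fn": "send_rows", "kwargs": {
  "targets": "0 -0.043 0.043 0 0;0 -0.043 0.043 0 0;0 -0.043 0.043 0 0;0 0 0 0 0"
}}

```text
time: 26.52
eef_pos: [0.405, -0.326, 0.2051]
eef_rot: [2.192, 0.1, -2.08]
wrist_force: [1.5, -0.5, 0.3]
grip_width: 0.0929
```

Call:
{"fn": "send_rows", "kwargs": {
  "targets": "0 0.02 -0.02 0 0;0 0.02 -0.02 0 0;0 0.02 -0.02 0 0;0 0.02 -0.02 0 0;0 0.02 -0.02 0 0"
}}

```text
time: 27.15
eef_pos: [0.5261, -0.4199, 0.2343]
eef_rot: [2.198, 0.085, -2.051]
wrist_force: [0.1, -0.5, 0.9]
grip_width: 0.0932
```

```bash
python3 -c "
from h import *
stt();to((.5419,-.4255,.034),-83.2)"
```

```text
t 27.15 pos [ 0.5261 -0.4199  0.2343] a -82.37 xdir [ 0.072 -0.05  -0.996] q [-0.76  0.24  1.37  0.01  1.44  0.68] F [ 0.1 -0.5  0.9] w 0.09318431592399194
turn 0.014 then shift [ 0.2003  0.0075 -0.015 ]
```

Call:
{"fn": "send_rows", "kwargs": {
  "targets": "0 -0.02 0.02 0 0;0 -0.02 0.02 0 0;0 -0.02 0.02 0 0;0 -0.02 0.02 0 0;0 -0.02 0.02 0 0"
}}

```text
time: 27.78
eef_pos: [0.4207, -0.3416, 0.2336]
eef_rot: [2.2, 0.077, -2.03]
wrist_force: [1.0, -0.6, 1.0]
grip_width: 0.0931
```

```bash
python3 -c "
from h import *
stt()"
```

```text
t 27.775 pos [ 0.4207 -0.3416  0.2336] a -82.1 xdir [ 0.084 -0.062 -0.995] q [-0.79 -0.13  1.75  0.02  1.41  0.64] F [ 1.  -0.6  1. ] w 0.09313891270442647
```

Call:
{"fn": "send_rows", "kwargs": {
  "targets": "0 0.042 -0.042 0 0;0 0.042 -0.042 0 0;0 0.02 -0.02 0 0;0 0 0 0 0"
}}

```text
time: 28.28
eef_pos: [0.5385, -0.4295, 0.2569]
eef_rot: [2.2, 0.075, -2.021]
wrist_force: [0.2, 0.1, -0.5]
grip_width: 0.0927
```

```bash
python3 -c "
from h import *
stt()"
```

```text
t 28.275 pos [ 0.5385 -0.4295  0.2569] a -81.91 xdir [ 0.089 -0.066 -0.994] q [-0.75  0.26  1.31  0.01  1.46  0.67] F [ 0.2  0.1 -0.5] w 0.09273179991989099
```

Unloaded rows slowly tilt the tool outward, now about 6°. I'll use the fixed box front wall to re-align it: gripping the wall with the flat pads should square the tool.

Call:
{"fn": "send_rows", "kwargs": {
  "targets": "0 0 0 -0.186 0.57;0 0 0 -0.186 0.57;0 0 0 -0.186 0.57;0 0 0 -0.186 0.57;0 0 0 -0.186 0.57"
}}

```text
time: 28.9
eef_pos: [0.5395, -0.4307, 0.2674]
eef_rot: [1.565, 0.82, -1.485]
wrist_force: [-0.1, 0.8, 0.4]
grip_width: 0.0478
```

Call:
{"fn": "send_rows", "kwargs": {
  "targets": "0 0 -0.06 -0.186 0.57;0 0 -0.06 -0.186 0.57;0 0 -0.06 -0.15 0.57;0 0 -0.06 0 0.57;0 0 -0.06 0 0.57"
}}

```text
time: 29.52
eef_pos: [0.5872, -0.139, 0.2595]
eef_rot: [1.161, 1.094, -1.135]
wrist_force: [1.2, 0.2, 0.1]
grip_width: 0.0399
```

Call:
{"fn": "send_rows", "kwargs": {
  "targets": "0 0 -0.06 0 0.57;0 0 -0.05 0 0.57;0 0 0 0 0.57"
}}

```text
time: 29.9
eef_pos: [0.5817, -0.0221, 0.2557]
eef_rot: [1.16, 1.091, -1.125]
wrist_force: [0.6, -0.6, -0.4]
grip_width: 0.0397
```

```bash
cat >> h.py <<'E'
def go(X,a=None):
    # shift in the present (tilted) tool axes, turn listed apart
    s=ctrl.state();R=Ro.from_rotvec(s["eef_rot"]).as_matrix();c=np.degrees(np.arctan2(R[1,1],R[0,1]))
    print("shift",(R.T@(np.array(X)-s["eef_pos"])).round(4),"turn",0 if a is None else round(-np.radians(a-c),3))
E
python3 -c "
from h import *
stt();go((.5775,.015,.13),.8)"
```

```text
t 29.9 pos [ 0.5817 -0.0221  0.2557] a 3.42 xdir [ 0.115 -0.08  -0.99 ] q [-0.08 -0.04  1.63 -0.07  1.43 -0.13] F [ 0.6 -0.6 -0.4] w 0.0396608571059795
shift [ 0.121  -0.0159 -0.0479] turn 0.046
```

Call:
{"fn": "send_rows", "kwargs": {
  "targets": "0.03 -0.004 -0.012 0.046 0.57;0.03 -0.004 -0.012 0 0.57;0.03 -0.004 -0.012 0 0.57;0.03 -0.004 -0.012 0 0.57;0 0 0 0 0.57"
}}

```text
time: 30.52
eef_pos: [0.5828, 0.0115, 0.1373]
eef_rot: [1.2, 1.058, -1.149]
wrist_force: [-0.2, -0.4, 0.3]
grip_width: 0.0404
```

```bash
python3 -c "
from h import *
stt();go((.5775,.015,.053),.8)"
```

```text
t 30.525 pos [0.5828 0.0115 0.1373] a 0.72 xdir [ 0.127 -0.083 -0.988] q [-0.02  0.04  1.78 -0.09  1.2   0.  ] F [-0.2 -0.4  0.3] w 0.040374871194797865
shift [ 0.0823 -0.0159 -0.0106] turn -0.001
```

Call:
{"fn": "send_rows", "kwargs": {
  "targets": "0.028 -0.006 -0.004 0 0.57;0.028 -0.006 -0.004 0 0.57;0.024 -0.005 -0.003 0 0.57;0 -0.001 0 0 0.57"
}}

```text
time: 31.02
eef_pos: [0.5823, 0.0105, 0.0645]
eef_rot: [1.206, 1.045, -1.141]
wrist_force: [-0.9, -0.1, 1.1]
grip_width: 0.0402
```

```bash
python3 -c "
from h import *
stt();go((.5775,.015,.053),.8)"
```

```text
t 31.025 pos [0.5823 0.0105 0.0645] a 0.62 xdir [ 0.141 -0.086 -0.986] q [-0.02  0.11  1.84 -0.1   1.04  0.02] F [-0.9 -0.1  1.1] w 0.040227149445768315
shift [ 0.0103 -0.0063 -0.0054] turn -0.003
```

Now I'll close on the wall and hold for several rows.

Call:
{"fn": "send_rows", "kwargs": {
  "targets": "0.011 -0.006 -0.004 0 0.6;0 0 0 0 1;0 0 0 0 1;0 0 0 0 1;0 0 0 0 1"
}}

```text
time: 31.65
eef_pos: [0.5763, 0.0124, 0.0564]
eef_rot: [1.204, 1.047, -1.146]
wrist_force: [-6.3, 0.7, 6.8]
grip_width: 0.0059
```

Call:
{"fn": "send_rows", "kwargs": {
  "targets": "0 0 0 0 1;0 0 0 0 1;0 0 0 0 1;0 0 0 0 1;0 0 0 0 1"
}}

```text
time: 32.28
eef_pos: [0.5763, 0.0124, 0.0565]
eef_rot: [1.203, 1.047, -1.146]
wrist_force: [1.6, -0.9, -1.2]
grip_width: 0.0061
```

```bash
python3 -c "
from h import *
stt()"
```

```text
t 32.275 pos [0.5763 0.0124 0.0565] a 0.59 xdir [ 0.136 -0.087 -0.987] q [-0.01  0.11  1.86 -0.1   1.03  0.03] F [ 1.6 -0.9 -1.2] w 0.00612519952767214
```

Call:
{"fn": "send_rows", "kwargs": {
  "targets": "0 0.006 0 0 1;0 0.006 0 0 1"
}}

```text
time: 32.52
eef_pos: [0.5765, 0.0124, 0.0562]
eef_rot: [1.19, 1.066, -1.167]
wrist_force: [-39.6, 0.9, 34.9]
grip_width: 0.0054
```

Call:
{"fn": "send_rows", "kwargs": {
  "targets": "0 0.01 0 0 1;0 0.01 0 0 1"
}}

```text
time: 32.78
eef_pos: [0.5767, 0.0124, 0.0556]
eef_rot: [1.169, 1.098, -1.202]
wrist_force: [-60.8, 1.8, 52.2]
grip_width: 0.0045
```

```bash
python3 -c "
from h import *
stt()"
```

```text
t 32.775 pos [0.5767 0.0124 0.0556] a 0.37 xdir [ 0.063 -0.091 -0.994] q [-0.01  0.18  1.78 -0.1   1.12  0.03] F [-60.8   1.8  52.2] w 0.004513196330219057
```

Call:
{"fn": "send_rows", "kwargs": {
  "targets": "0 0.006 0 0 1;0 0.006 0 0 1;0 0.006 0 0 1;0 0.003 0 0 1;0 0 0 0 1"
}}

```text
time: 33.4
eef_pos: [0.5764, 0.0123, 0.0558]
eef_rot: [1.144, 1.132, -1.239]
wrist_force: [7.8, -1.3, -8.3]
grip_width: 0.0028
```

Call:
{"fn": "send_rows", "kwargs": {
  "targets": "0 0 0.004 0 1;0 0 0.004 0 1;0 0 0.004 0 1"
}}

```text
time: 33.78
eef_pos: [0.5764, 0.012, 0.0559]
eef_rot: [1.156, 1.146, -1.229]
wrist_force: [0.4, 17.0, -0.2]
grip_width: 0.0029
```

```bash
python3 -c "
from h import *
stt()"
```

```text
t 33.775 pos [0.5764 0.012  0.0559] a 0.4 xdir [ 0.015 -0.075 -0.997] q [-0.02  0.22  1.74 -0.08  1.17  0.  ] F [ 0.4 17.  -0.2] w 0.002886779407826611
```

Works well. I'll continue with the lateral tilt.

Call:
{"fn": "send_rows", "kwargs": {
  "targets": "0 0.001 0.006 0 1;0 0.002 0.006 0 1;0 0 0.006 0 1;0 0 0.006 0 1;0 0 0.006 0 1"
}}

```text
time: 34.4
eef_pos: [0.5764, 0.0088, 0.0559]
eef_rot: [1.176, 1.183, -1.209]
wrist_force: [-0.5, 25.8, 0.1]
grip_width: 0.0028
```

```bash
python3 -c "
from h import *
stt()"
```

```text
t 34.4 pos [0.5764 0.0088 0.0559] a 0.82 xdir [ 0.009 -0.036 -0.999] q [-0.05  0.22  1.73 -0.04  1.18 -0.05] F [-0.5 25.8  0.1] w 0.00282080880076234
```

Call:
{"fn": "send_rows", "kwargs": {
  "targets": "0 0 0.006 0 1;0 0 0.006 0 1;0 0 0.006 0 1;0 0 0.006 0 1;0 0 0.005 0 1"
}}

```text
time: 35.02
eef_pos: [0.5765, 0.0064, 0.056]
eef_rot: [1.2, 1.216, -1.185]
wrist_force: [-0.8, 19.4, 2.5]
grip_width: 0.0026
```

Call:
{"fn": "send_rows", "kwargs": {
  "targets": "0 0.006 0 0 1;0 0.006 0 0 1;0 0 0 0 1"
}}

```text
time: 35.4
eef_pos: [0.5764, 0.0066, 0.0559]
eef_rot: [1.184, 1.236, -1.205]
wrist_force: [11.9, 0.8, -12.1]
grip_width: 0.0031
```

```bash
python3 -c "
from h import *
stt()"
```

```text
t 35.4 pos [0.5764 0.0066 0.0559] a 1.37 xdir [-0.019  0.002 -1.   ] q [-0.08  0.24  1.7   0.    1.22 -0.1 ] F [ 11.9   0.8 -12.1] w 0.0031079127846349126
```

Call:
{"fn": "send_rows", "kwargs": {
  "targets": "0 0 0 0 0.55;0 0 0 0 0.55;0 0 0 0 0.55;-0.03 0 0 0 0.4;-0.06 0 0 0 0.3"
}}

```text
time: 36.02
eef_pos: [0.5756, 0.0066, 0.1422]
eef_rot: [1.181, 1.242, -1.21]
wrist_force: [0.6, -0.7, -0.0]
grip_width: 0.0484
```

Call:
{"fn": "send_rows", "kwargs": {
  "targets": "-0.03 0 0.062 0 0.3;0 0 0.062 0 0.3;0 0 0.062 0 0.3;0 0 0.062 0 0.3;0 0 0.062 0 0.3"
}}

```text
time: 36.65
eef_pos: [0.5907, -0.2997, 0.1796]
eef_rot: [1.18, 1.232, -1.193]
wrist_force: [0.7, 0.9, 0.0]
grip_width: 0.0654
```

Call:
{"fn": "send_rows", "kwargs": {
  "targets": "0 -0.03 0.062 0 0.3;0 0 0.06 0.1 0.3;0 0 0 0.186 0.3;0 0 0 0.186 0.3;0 0 0 0.186 0.3"
}}

```text
time: 37.28
eef_pos: [0.5645, -0.4255, 0.1769]
eef_rot: [1.652, 0.843, -1.671]
wrist_force: [0.1, -0.4, 0.6]
grip_width: 0.065
```

Call:
{"fn": "send_rows", "kwargs": {
  "targets": "0 0 0 0.186 0.3;0 0 0 0.186 0.3;0 0 0 0.186 0.3;0 0 0 0.186 0.3;0 0 0 0.05 0.3"
}}

```text
time: 37.9
eef_pos: [0.5648, -0.4263, 0.1762]
eef_rot: [2.142, 0.142, -2.165]
wrist_force: [-0.1, -0.7, -0.4]
grip_width: 0.0651
```

```bash
python3 - <<'E'
from h import *
bat((.5417,-.4258),("wrist",));go((.5419,-.4255,.034),-83.2)
p=cam("top");A=pts(p,np.ones((384,512),bool))
P=near(A,(.452,-.231),.09,.044,.058);print("bat3",*rect(clean(P)),len(P))
E
```

```text
t 37.9 pos [ 0.5648 -0.4263  0.1762] a -82.46 xdir [-0.011 -0.001 -1.   ] q [-0.72  0.46  1.2  -0.01  1.49  0.72] F [-0.1 -0.7 -0.4] w 0.06513862073682405
wrist [ 0.54230469 -0.42559108] [0.09702   0.0431385] 6.770627498626709 3517
 term 0.78 [ 0.578 -0.419  0.052]
shift [ 0.1424 -0.0037  0.0211] turn 0.016
bat3 [ 0.44931474 -0.22750169] [0.09682526 0.04365069] -5.357780456542969 235
```

Call:
{"fn": "send_rows", "kwargs": {
  "targets": "0.04 -0.004 0.021 0.016 0.3;0.04 0 0 0 0.3;0.035 0 0 0 0.3;0 0 0 0 0.3"
}}

```text
time: 38.55
eef_pos: [0.5425, -0.4261, 0.06]
eef_rot: [2.146, 0.135, -2.164]
wrist_force: [-0.1, 0.8, 0.1]
grip_width: 0.0649
```

```bash
python3 -c "
from h import *
stt();go((.5423,-.4256,.034),-83.2)"
```

```text
t 38.55 pos [ 0.5425 -0.4261  0.06  ] a -82.73 xdir [-0.008 -0.003 -1.   ] q [-0.74  0.5   1.36 -0.01  1.28  0.71] F [-0.1  0.8  0.1] w 0.06494868028730753
shift [ 0.026  -0.0005 -0.0001] turn 0.008
```

Call:
{"fn": "send_rows", "kwargs": {
  "targets": "0.015 0 0 0.008 0.3;0.012 0 0 0 0.3;0 0 0 0 1;0 0 0 0 1;0 0 0 0 1"
}}

```text
time: 39.17
eef_pos: [0.5451, -0.4281, 0.0368]
eef_rot: [2.152, 0.122, -2.16]
wrist_force: [-0.9, 0.2, -6.6]
grip_width: 0.0428
```

Call:
{"fn": "send_rows", "kwargs": {
  "targets": "0 0 0 0 1;0 0 0 0 1;0 0 0 0 1"
}}

```text
time: 39.55
eef_pos: [0.5451, -0.4282, 0.0368]
eef_rot: [2.152, 0.122, -2.16]
wrist_force: [-0.4, 0.2, -2.4]
grip_width: 0.0432
```

```bash
python3 -c "
from h import *
stt()"
```

```text
t 39.55 pos [ 0.5451 -0.4282  0.0368] a -83.12 xdir [-0.003 -0.007 -1.   ] q [-0.74  0.53  1.37 -0.01  1.24  0.72] F [-0.4  0.2 -2.4] w 0.04321858566021618
```

Call:
{"fn": "send_rows", "kwargs": {
  "targets": "-0.02 0 0 0 1;-0.04 0 0 0 1;-0.04 0 0 0 1;-0.04 0 0 -0.15 1;0 0 0 -0.185 1"
}}

```text
time: 40.17
eef_pos: [0.5443, -0.4263, 0.184]
eef_rot: [1.956, 0.458, -1.969]
wrist_force: [1.2, -0.6, -6.6]
grip_width: 0.043
```

Call:
{"fn": "send_rows", "kwargs": {
  "targets": "0 0 0 -0.185 1;0 0 0 -0.185 1;0 0 0 -0.185 1;0 0 0 -0.185 1;0 0 0 -0.185 1"
}}

```text
time: 40.8
eef_pos: [0.5442, -0.4264, 0.1916]
eef_rot: [1.326, 1.119, -1.339]
wrist_force: [0.3, -0.3, -6.3]
grip_width: 0.0426
```

```bash
python3 -c "
from h import *
stt();go((.6242,-.1015,.17),.8)"
```

```text
t 40.8 pos [ 0.5442 -0.4264  0.1916] a -9.73 xdir [-0.003 -0.008 -1.   ] q [-0.73  0.39  1.26 -0.01  1.48 -0.56] F [ 0.3 -0.3 -6.3] w 0.04259009385336294
shift [ 0.0186  0.024  -0.3339] turn -0.184
```

Call:
{"fn": "send_rows", "kwargs": {
  "targets": "0 0 0 -0.184 1;0 0.015 -0.05 0 1;0 0.015 -0.05 0 1;0 0.015 -0.05 0 1;0 0.015 -0.05 0 1"
}}

```text
time: 41.42
eef_pos: [0.5996, -0.2246, 0.1951]
eef_rot: [1.19, 1.208, -1.205]
wrist_force: [0.3, 0.7, -6.7]
grip_width: 0.0426
```

Call:
{"fn": "send_rows", "kwargs": {
  "targets": "0 0.012 -0.05 0 1;0 0.006 -0.05 0 1;0 0 -0.018 0 1;0.03 0 0 0 1;0 0 0 0 1"
}}

```text
time: 42.05
eef_pos: [0.6166, -0.0985, 0.1693]
eef_rot: [1.187, 1.207, -1.198]
wrist_force: [-0.2, 0.4, -5.9]
grip_width: 0.043
```

```bash
cat > h2.py <<'E'
from h import *
stt();held((.5451,-.4282,.0368),(-.003,-.007,-1),-83.12,(.5426,-.4285),6.88,(.6242,-.1015,.005))
E
python3 h2.py
```

```text
t 42.05 pos [ 0.6166 -0.0985  0.1693] a 1.14 xdir [ 0.003 -0.012 -1.   ] q [-0.23  0.23  1.5  -0.01  1.41 -0.25] F [-0.2  0.4 -5.9] w 0.04302740416999676
battery at [ 0.6166 -0.1013  0.1325] x-angle 91.13 up [0.003 0.008 1.   ] shift [ 0.1275  0.0073 -0.0012]
```

Call:
{"fn": "send_rows", "kwargs": {
  "targets": "0.03 0.005 0 0 1;0.03 0.002 0 0 1;0.03 0 0 0 1;0.01 0 0 0 1;0 0 0 0 1"
}}

```text
time: 42.68
eef_pos: [0.6288, -0.1049, 0.0775]
eef_rot: [1.193, 1.195, -1.196]
wrist_force: [-0.0, 1.0, -6.7]
grip_width: 0.0427
```

```bash
python3 h2.py
```

```text
t 42.675 pos [ 0.6288 -0.1049  0.0775] a 0.89 xdir [ 0.014 -0.016 -1.   ] q [-0.24  0.34  1.55 -0.01  1.24 -0.25] F [-0.   1.  -6.7] w 0.04269457112589061
battery at [ 0.6291 -0.1078  0.0407] x-angle 90.88 up [-0.007  0.012  1.   ] shift [ 0.0355 -0.0053 -0.007 ]
```

Call:
{"fn": "send_rows", "kwargs": {
  "targets": "0.01 -0.005 -0.007 0 1;0.005 0 0 0 1;0 0 0 0 1"
}}

```text
time: 43.05
eef_pos: [0.6257, -0.0984, 0.0654]
eef_rot: [1.194, 1.19, -1.193]
wrist_force: [0.6, 0.3, -5.8]
grip_width: 0.0429
```

```bash
python3 h2.py
```

```text
t 43.05 pos [ 0.6257 -0.0984  0.0654] a 0.87 xdir [ 0.019 -0.017 -1.   ] q [-0.23  0.34  1.57 -0.01  1.21 -0.24] F [ 0.6  0.3 -5.8] w 0.0429049000516115
battery at [ 0.6262 -0.1014  0.0286] x-angle 90.85 up [-0.012  0.013  1.   ] shift [ 0.0236 -0.0024 -0.0004]
```

Call:
{"fn": "send_rows", "kwargs": {
  "targets": "0.008 -0.003 0 0 1;0.006 -0.001 0 0 1;0.005 0 0 0 1;0.002 0 0 0 1;0 0 0 0 1"
}}

```text
time: 43.68
eef_pos: [0.622, -0.0989, 0.0431]
eef_rot: [1.194, 1.19, -1.192]
wrist_force: [-0.2, -0.6, -5.9]
grip_width: 0.0432
```

```bash
python3 h2.py
```

```text
t 43.675 pos [ 0.622  -0.0989  0.0431] a 0.88 xdir [ 0.019 -0.017 -1.   ] q [-0.23  0.35  1.59 -0.01  1.17 -0.24] F [-0.2 -0.6 -5.9] w 0.04315750181620313
battery at [ 0.6225 -0.1019  0.0063] x-angle 90.86 up [-0.012  0.013  1.   ] shift [ 0.0013  0.0017 -0.0004]
```

Call:
{"fn": "send_rows", "kwargs": {
  "targets": "0.001 0.001 0 0 0.9;0 0 0 0 0.47;0 0 0 0 0.47;0 0 0 0 0.47"
}}

```text
time: 44.18
eef_pos: [0.6261, -0.0996, 0.0456]
eef_rot: [1.196, 1.184, -1.189]
wrist_force: [-0.1, -0.2, 0.7]
grip_width: 0.0492
```

Call:
{"fn": "send_rows", "kwargs": {
  "targets": "-0.01 0 0 0 0.47;-0.03 0 0 0 0.47;-0.06 0 0 0 0.3;-0.06 0 0 0 0.3;0 -0.05 0.037 0 0.3"
}}

```text
time: 44.8
eef_pos: [0.5744, -0.1335, 0.2143]
eef_rot: [1.194, 1.182, -1.183]
wrist_force: [0.2, -0.9, -0.2]
grip_width: 0.0646
```

Call:
{"fn": "send_rows", "kwargs": {
  "targets": "0 -0.05 0.037 0 0.3;0 -0.05 0.037 0 0.3;0 -0.023 0.018 0.186 0.3;0 0 0 0.186 0.3;0 0 0 0.186 0.3"
}}

```text
time: 45.42
eef_pos: [0.4488, -0.2332, 0.2205]
eef_rot: [1.606, 0.853, -1.569]
wrist_force: [-0.3, -0.2, 0.0]
grip_width: 0.0653
```

Call:
{"fn": "send_rows", "kwargs": {
  "targets": "0 0 0 0.186 0.3;0 0 0 0.186 0.3;0 0 0 0.186 0.3;0 0 0 0.186 0.3;0 0 0 0.186 0.3"
}}

```text
time: 46.05
eef_pos: [0.4492, -0.234, 0.2263]
eef_rot: [2.207, 0.059, -2.113]
wrist_force: [0.7, -0.6, 0.5]
grip_width: 0.065
```

Call:
{"fn": "send_rows", "kwargs": {
  "targets": "0 0 0 0.186 0.3;0 0 0 0 0.3"
}}

```text
time: 46.3
eef_pos: [0.4494, -0.2342, 0.2283]
eef_rot: [-2.237, 0.141, 2.131]
wrist_force: [-0.0, 0.2, 0.2]
grip_width: 0.0651
```

```bash
python3 - <<'E'
from h import *
bat((.449,-.2276),("wrist",),"b3");go((.4493,-.2276,.034),-95.4)
E
```

```text
t 46.3 pos [ 0.4494 -0.2342  0.2283] a -95.71 xdir [ 0.047 -0.033 -0.998] q [-0.58 -0.18  1.81 -0.    1.46  1.09] F [-0.   0.2  0.2] w 0.06511831966601969
wrist [ 0.44929826 -0.22650662] [0.09702206 0.04191319] -5.3861846923828125 2628
 term 0.78 [ 0.624 -0.061  0.052]
shift [ 0.1936 -0.0119  0.0104] turn -0.002
```

View pics/top2.png

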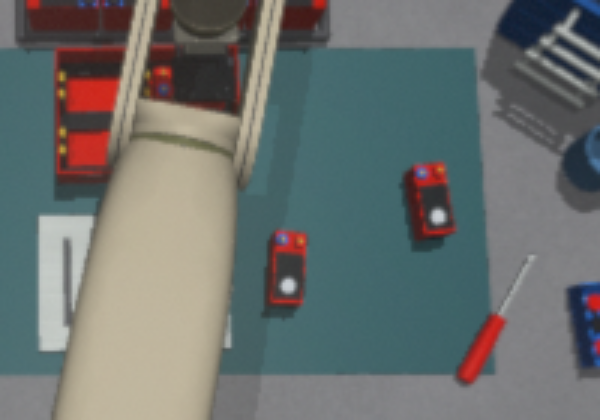

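Call:
{"fn": "send_rows", "kwargs": {
  "targets": "0.05 -0.006 0.003 0 0.3;0.05 0 0.003 0 0.3;0.05 0 0 0 0.3;0 0 0 0 0.3"
}}

```text
time: 46.9
eef_pos: [0.4527, -0.2334, 0.0773]
eef_rot: [-2.253, 0.125, 2.138]
wrist_force: [-0.2, 0.2, 0.4]
grip_width: 0.065
```

```bash
python3 -c "
from h import *
stt();go((.4493,-.2268,.034),-95.4)"
```

```text
t 46.9 pos [ 0.4527 -0.2334  0.0773] a -94.65 xdir [ 0.051 -0.035 -0.998] q [-0.58 -0.04  1.96 -0.    1.15  1.08] F [-0.2  0.2  0.4] w 0.06496637189015943
shift [ 0.0428 -0.0077  0.0063] turn 0.013
```

The crop (earlier, 3x) shows both remaining reds with their boots at the +x end, at (290,238) and (430,170). The first placed battery's boots are at (162,80), the +y end of its bay. Now I'll grasp the third.

Call:
{"fn": "send_rows", "kwargs": {
  "targets": "0.01 -0.007 0.004 0.013 0.3;0.016 0 0.003 0 0.3;0.018 0 0 0 0.3;0 0 0 0 1;0 0 0 0 1"
}}

```text
time: 47.52
eef_pos: [0.453, -0.2298, 0.0385]
eef_rot: [-2.261, 0.141, 2.124]
wrist_force: [-0.1, 0.1, 0.4]
grip_width: 0.0498
```

Call:
{"fn": "send_rows", "kwargs": {
  "targets": "0 0 0 0 1;0 0 0 0 1;0 0 0 0 1;0 0 0 0 1"
}}

```text
time: 48.02
eef_pos: [0.453, -0.2296, 0.039]
eef_rot: [-2.262, 0.141, 2.123]
wrist_force: [0.2, 0.3, -3.7]
grip_width: 0.0436
```

```bash
python3 -c "
from h import *
stt();go((.4493,-.2268,.034),-95.4)"
```

```text
t 48.025 pos [ 0.453  -0.2296  0.039 ] a -95.22 xdir [ 0.061 -0.041 -0.997] q [-0.57  0.01  2.   -0.    1.06  1.09] F [ 0.2  0.3 -3.7] w 0.043621797362949945
shift [ 0.0047 -0.0027  0.0042] turn 0.003
```

Call:
{"fn": "send_rows", "kwargs": {
  "targets": "-0.02 0 0 0 1;-0.04 0 0 0 1;-0.04 0 0 0 1;-0.04 0 0 -0.15 1;0 0 0 -0.185 1"
}}

```text
time: 48.65
eef_pos: [0.4416, -0.2224, 0.1797]
eef_rot: [2.118, 0.217, -2.015]
wrist_force: [0.7, 0.2, -6.3]
grip_width: 0.0428
```

Call:
{"fn": "send_rows", "kwargs": {
  "targets": "0 0 0 -0.185 1;0 0 0 -0.185 1;0 0 0 -0.185 1;0 0 0 -0.185 1;0 0 0 -0.185 1"
}}

```text
time: 49.28
eef_pos: [0.4396, -0.2215, 0.1778]
eef_rot: [1.488, 0.943, -1.449]
wrist_force: [0.4, -0.1, -5.8]
grip_width: 0.0432
```

Call:
{"fn": "send_rows", "kwargs": {
  "targets": "0 0 0 -0.185 1;0 0 0 -0.185 1;0 0 0 -0.04 1"
}}

```text
time: 49.65
eef_pos: [0.438, -0.2207, 0.1758]
eef_rot: [1.177, 1.168, -1.163]
wrist_force: [-0.3, -0.7, -5.9]
grip_width: 0.0431
```

```bash
python3 -c "
from h import *
stt();go((.702,.0175,.18),.8)"
```

```text
t 49.65 pos [ 0.438  -0.2207  0.1758] a 2.27 xdir [ 0.047 -0.034 -0.998] q [-0.57 -0.19  1.92 -0.    1.36 -0.61] F [-0.3 -0.7 -5.9] w 0.043104378614567285
shift [ 1.000e-04  2.731e-01 -2.278e-01] turn 0.026
```

Call:
{"fn": "send_rows", "kwargs": {
  "targets": "0 0.039 -0.033 0.026 1;0 0.039 -0.033 0 1;0 0.039 -0.033 0 1;0 0.039 -0.033 0 1;0 0.039 -0.033 0 1"
}}

```text
time: 50.28
eef_pos: [0.6316, -0.0509, 0.1754]
eef_rot: [1.198, 1.156, -1.191]
wrist_force: [-0.3, -1.0, -5.1]
grip_width: 0.0431
```

Call:
{"fn": "send_rows", "kwargs": {
  "targets": "0 0.039 -0.033 0 1;0 0.03 -0.03 0 1;0 0 0 0 1"
}}

```text
time: 50.65
eef_pos: [0.7024, 0.0182, 0.1717]
eef_rot: [1.194, 1.162, -1.192]
wrist_force: [-0.9, -0.1, -5.4]
grip_width: 0.0427
```

```bash
cat > h3.py <<'E'
from h import *
stt();held((.453,-.2296,.039),(.061,-.041,-.997),-95.22,(.4491,-.2292),-5.22,(.702,.0175,.005))
E
python3 h3.py
```

```text
t 50.65 pos [0.7024 0.0182 0.1717] a 0.56 xdir [ 0.036 -0.034 -0.999] q [-0.03  0.41  1.28 -0.03  1.42 -0.03] F [-0.9 -0.1 -5.4] w 0.04270259025851924
battery at [0.7025 0.0104 0.1333] x-angle 90.48 up [-0.001  0.099  0.995] shift [ 0.1279 -0.005  -0.0115]
```

Call:
{"fn": "send_rows", "kwargs": {
  "targets": "0.03 -0.003 -0.008 0 1;0.03 -0.002 0 0 1;0.03 0 0 0 1;0 0 0 0 1"
}}

```text
time: 51.15
eef_pos: [0.6975, 0.0215, 0.0761]
eef_rot: [1.191, 1.166, -1.197]
wrist_force: [-0.9, -1.0, -5.4]
grip_width: 0.0426
```

```bash
sed -i 's/.0175,.005/.0145,.005/' h3.py; python3 h3.py
```

```text
t 51.15 pos [0.6975 0.0215 0.0761] a 0.55 xdir [ 0.03  -0.035 -0.999] q [-0.02  0.48  1.37 -0.04  1.27 -0.02] F [-0.9 -1.  -5.4] w 0.04260194135324845
battery at [0.6973 0.0137 0.0376] x-angle 90.51 up [0.005 0.1   0.995] shift [ 0.0327  0.0037 -0.0019]
```

Call:
{"fn": "send_rows", "kwargs": {
  "targets": "0.008 0.004 0 0 1;0.008 0 0 0 1;0.004 0 0 0 1;0 0 0 0 1"
}}

```text
time: 51.65
eef_pos: [0.7049, 0.0199, 0.0598]
eef_rot: [1.194, 1.161, -1.194]
wrist_force: [-0.6, 0.3, -5.3]
grip_width: 0.0426
```

```bash
python3 h3.py
```

```text
t 51.65 pos [0.7049 0.0199 0.0598] a 0.5 xdir [ 0.036 -0.036 -0.999] q [-0.03  0.51  1.36 -0.04  1.24 -0.02] F [-0.6  0.3 -5.3] w 0.042594761088952625
battery at [0.7049 0.012  0.0214] x-angle 90.42 up [-0.001  0.1    0.995] shift [ 0.0162 -0.0035 -0.0031]
```

Call:
{"fn": "send_rows", "kwargs": {
  "targets": "0 -0.0025 -0.003 0 1;0.003 0 0 0 1;0 0 0 0 1"
}}

```text
time: 52.02
eef_pos: [0.7028, 0.0231, 0.0574]
eef_rot: [1.194, 1.16, -1.193]
wrist_force: [0.4, 0.9, -6.2]
grip_width: 0.0425
```

```bash
python3 h3.py
```

```text
t 52.025 pos [0.7028 0.0231 0.0574] a 0.51 xdir [ 0.037 -0.036 -0.999] q [-0.02  0.51  1.37 -0.04  1.23 -0.02] F [ 0.4  0.9 -6.2] w 0.04249706732714857
battery at [0.7029 0.0153 0.019 ] x-angle 90.43 up [-0.002  0.1    0.995] shift [ 0.014  -0.0014  0.0003]
```

Call:
{"fn": "send_rows", "kwargs": {
  "targets": "0.005 0 0 0 1;0.004 0 0 0 1;0.003 0 0 0 1;0 0 0 0 1"
}}

```text
time: 52.52
eef_pos: [0.7038, 0.022, 0.0461]
eef_rot: [1.194, 1.158, -1.192]
wrist_force: [-1.8, 0.1, -3.7]
grip_width: 0.0434
```

```bash
python3 h3.py
```

```text
t 52.525 pos [0.7038 0.022  0.0461] a 0.51 xdir [ 0.038 -0.036 -0.999] q [-0.02  0.52  1.37 -0.04  1.21 -0.02] F [-1.8  0.1 -3.7] w 0.043448774489476635
battery at [0.7039 0.0141 0.0077] x-angle 90.42 up [-0.003  0.101  0.995] shift [ 0.0026 -0.002  -0.0005]
```

Call:
{"fn": "send_rows", "kwargs": {
  "targets": "0.004 -0.001 0 0 1;0.003 0 0 0 1;0 0 0 0 1"
}}

```text
time: 52.9
eef_pos: [0.704, 0.0199, 0.0428]
eef_rot: [1.194, 1.155, -1.193]
wrist_force: [-1.5, 1.9, -4.6]
grip_width: 0.0431
```

Call:
{"fn": "send_rows", "kwargs": {
  "targets": "0 0 0 0 0.9;0 0 0 0 0.47;0 0 0 0 0.47;0 0 0 0 0.47"
}}

```text
time: 53.4
eef_pos: [0.7058, 0.0202, 0.044]
eef_rot: [1.195, 1.152, -1.189]
wrist_force: [-1.8, -0.5, -0.9]
grip_width: 0.0492
```

Call:
{"fn": "send_rows", "kwargs": {
  "targets": "-0.01 0 0 0 0.47;-0.03 0 0 0 0.47;-0.06 0 0 0 0.4;-0.06 0 0 0 0.4;-0.06 -0.03 0 0 0.4"
}}

```text
time: 54.02
eef_pos: [0.6669, 0.0284, 0.2586]
eef_rot: [1.192, 1.158, -1.195]
wrist_force: [0.9, -0.6, 0.7]
grip_width: 0.056
```

Call:
{"fn": "send_rows", "kwargs": {
  "targets": "-0.03 -0.03 0 0 0.4;0 0 0 0 0.4"
}}

```text
time: 54.28
eef_pos: [0.637, 0.0297, 0.2984]
eef_rot: [1.198, 1.148, -1.185]
wrist_force: [0.1, -0.2, 0.4]
grip_width: 0.0557
```

```bash
python3 - <<'E'
from h import *
stt();p=cam("wrist");A=pts(p,np.ones((384,512),bool));save(p,"w4",s=1.5)
for n,c in(("bay4",(.7038,-.1005)),("bay2",(.6242,-.1015)),("bay3",(.702,.0175))):
    m=(np.abs(A[:,0]-c[0])<.034)&(np.abs(A[:,1]-c[1])<.058)&(A[:,2]>.047)&(A[:,2]<.062);P=A[m]
    if len(P)>30:P=clean(P);q=np.linalg.lstsq(np.c_[P[:,:2]-P[:,:2].mean(0),np.ones(len(P))],P[:,2],rcond=None)[0];print(n,*rect(P),q.round(3),len(P))
for d in ctrl.spot_point(p,"red1_term")[:5]:print(" term",round(d["p"],2),at_z(p,[d["uv"]],.057)[0].round(3))
E
```

```text
t 54.275 pos [0.637  0.0297 0.2984] a 0.5 xdir [ 0.05  -0.038 -0.998] q [-0.01  0.17  1.33 -0.04  1.59 -0.02] F [ 0.1 -0.2  0.4] w 0.055735145190601854
bay4 [ 0.70404488 -0.0867925 ] [0.08506521 0.04203465] -88.8686534166336 [ 0.014 -0.007  0.056] 1193
bay2 [ 0.62327933 -0.08998682] [0.0747164  0.04288547] -89.76053948700428 [-0.005 -0.006  0.056] 1301
bay3 [0.705042   0.01171588] [0.10436033 0.04326242] -89.13994437456131 [0.024 0.006 0.056] 2098
 term 0.71 [ 0.618 -0.059  0.057]
```

View pics/w4.png

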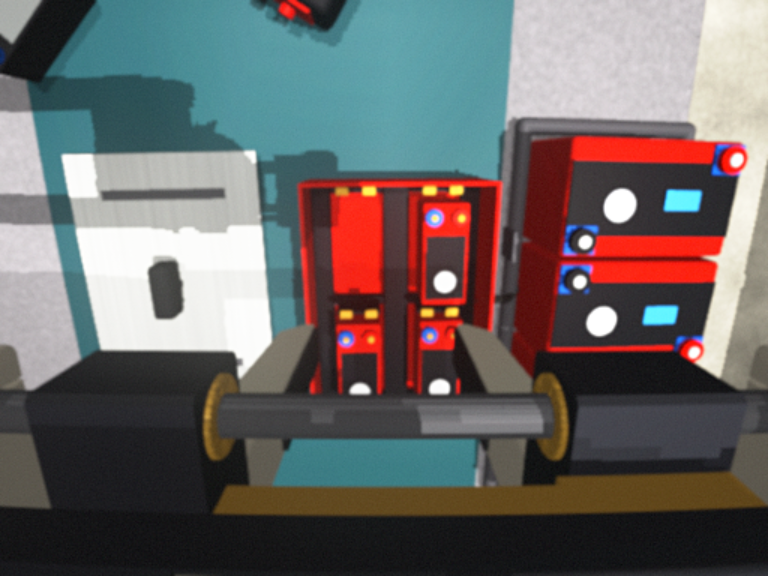

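All three batteries sit flat in bays 2, 3 and 4 with their boots at the contact (image-top) end. Bay 1 (357,245) is empty and the lid is flat at left. I'll square the tool on the box wall again before handling the lid.

Call:
{"fn": "send_rows", "kwargs": {
  "targets": "0.05 -0.04 0 0 0.57;0.05 -0.03 0 0 0.57;0.05 0 0 0 0.57;0.03 0 0 0 0.57;0 0 0 0 0.57"
}}

```text
time: 55.0
eef_pos: [0.5703, 0.0216, 0.0968]
eef_rot: [1.191, 1.161, -1.198]
wrist_force: [-0.6, 0.3, 1.1]
grip_width: 0.0402
```

```bash
python3 -c "
from h import *
stt();go((.5775,.025,.053),.8)"
```

```text
t 55.0 pos [0.5703 0.0216 0.0968] a 0.45 xdir [ 0.032 -0.038 -0.999] q [-0.03  0.13  1.75 -0.04  1.23 -0.02] F [-0.6  0.3  1.1] w 0.040233026730818765
shift [ 0.0438  0.0058 -0.005 ] turn -0.006
```

Call:
{"fn": "send_rows", "kwargs": {
  "targets": "0.015 0.004 0 0 0.57;0.015 0 0 0 0.57;0.013 0 0 0 0.57;0 0 0 0 0.57"
}}

```text
time: 55.5
eef_pos: [0.5782, 0.0198, 0.0529]
eef_rot: [1.192, 1.159, -1.196]
wrist_force: [0.5, -0.2, 0.4]
grip_width: 0.04
```

Call:
{"fn": "send_rows", "kwargs": {
  "targets": "0 0 0 0 1;0 0 0 0 1;0 0 0 0 1;0 0 0 0 1;0 0 0 0 1"
}}

```text
time: 56.12
eef_pos: [0.5763, 0.0198, 0.0546]
eef_rot: [1.19, 1.162, -1.199]
wrist_force: [4.6, -0.4, -4.0]
grip_width: 0.0032
```

Call:
{"fn": "send_rows", "kwargs": {
  "targets": "0 0.006 0 0 1;0 0.006 0 0 1;0 0.006 0 0 1;0 0.006 0 0 1;0 0 0 0 1"
}}

```text
time: 56.75
eef_pos: [0.5762, 0.0198, 0.0545]
eef_rot: [1.161, 1.202, -1.24]
wrist_force: [12.3, -0.6, -13.1]
grip_width: 0.0034
```

Call:
{"fn": "send_rows", "kwargs": {
  "targets": "0 0 0.006 0 1;0 0 0.006 0 1;0 0 0.006 0 1;0 0 0.006 0 1;0 0 0.006 0 1"
}}

```text
time: 57.38
eef_pos: [0.5763, 0.018, 0.0544]
eef_rot: [1.188, 1.236, -1.214]
wrist_force: [-3.2, 26.9, 1.4]
grip_width: 0.0034
```

```bash
python3 -c "
from h import *
stt()"
```

```text
t 57.375 pos [0.5763 0.018  0.0544] a 0.91 xdir [-0.024  0.003 -1.   ] q [-0.06  0.25  1.7   0.    1.22 -0.07] F [-3.2 26.9  1.4] w 0.003378287012910463
```

Call:
{"fn": "send_rows", "kwargs": {
  "targets": "0 0 0 0 0.5;0 0 0 0 0.5;0 0 0 0 0.5;0 0 0 0 0.5;-0.04 0 0 0 0.5"
}}

```text
time: 58.0
eef_pos: [0.5754, 0.0177, 0.0917]
eef_rot: [1.186, 1.24, -1.217]
wrist_force: [0.0, -0.4, -0.2]
grip_width: 0.0455
```

Call:
{"fn": "send_rows", "kwargs": {
  "targets": "-0.03 0 0 0 0.5;0 -0.047 0.014 0 0.5;0 -0.047 0.014 0 0.5;0 -0.047 0.014 0 0.5;0 0 0 0 0.5"
}}

```text
time: 58.62
eef_pos: [0.4351, -0.0293, 0.1295]
eef_rot: [1.189, 1.232, -1.214]
wrist_force: [0.3, -1.0, 0.3]
grip_width: 0.0465
```

```bash
python3 - <<'E'
from h import *
stt();p=cam("wrist");A=pts(p,np.ones((384,512),bool));
P=near(A,(.4353,-.0228),.05,.037,.07);print("knob",*rect(clean(P)),np.median(P[:,2]));go((.4353,-.0228,.043),.8)
E
```

```text
t 58.625 pos [ 0.4351 -0.0293  0.1295] a 0.81 xdir [-0.021  0.    -1.   ] q [-0.18 -0.23  2.03 -0.    1.36 -0.2 ] F [ 0.3 -1.   0.3] w 0.046459912811735955
knob [ 0.43605718 -0.0209929 ] [0.05374727 0.02171048] -89.2951347231865 0.05379623363340982
shift [ 0.0874 -0.0002 -0.0064] turn 0.0
```

Call:
{"fn": "send_rows", "kwargs": {
  "targets": "0.03 0.001 -0.008 0 0.5;0.03 0 0 0 0.5;0.024 0 0 0 0.5;0 0 0 0 0.5"
}}

```text
time: 59.18
eef_pos: [0.443, -0.0215, 0.0473]
eef_rot: [1.194, 1.222, -1.207]
wrist_force: [0.0, -0.7, 0.2]
grip_width: 0.0463
```

```bash
python3 -c "
from h import *
stt();go((.436,-.021,.043),.7)"
```

```text
t 59.175 pos [ 0.443  -0.0215  0.0473] a 0.77 xdir [-0.01  -0.001 -1.   ] q [-0.16 -0.1   2.09 -0.    1.17 -0.17] F [ 0.  -0.7  0.2] w 0.046345446597974536
shift [ 0.0044 -0.007  -0.0006] turn 0.001
```

Call:
{"fn": "send_rows", "kwargs": {
  "targets": "0.005 -0.007 0 0 0.5;0 0 0 0 1;0 0 0 0 1;0 0 0 0 1;0 0 0 0 1"
}}

```text
time: 59.8
eef_pos: [0.4386, -0.0219, 0.0454]
eef_rot: [1.196, 1.218, -1.204]
wrist_force: [1.2, 0.2, -4.1]
grip_width: 0.0221
```

Call:
{"fn": "send_rows", "kwargs": {
  "targets": "0 0 0 0 1;0 0 0 0 1"
}}

```text
time: 60.05
eef_pos: [0.4386, -0.0219, 0.0454]
eef_rot: [1.196, 1.218, -1.204]
wrist_force: [0.0, 0.1, -1.4]
grip_width: 0.0217
```

```bash
python3 -c "
from h import *
stt();go((.436,-.021,.043),.7)"
```

```text
t 60.05 pos [ 0.4386 -0.0219  0.0454] a 0.77 xdir [-0.005 -0.002 -1.   ] q [-0.16 -0.12  2.1  -0.    1.16 -0.18] F [ 0.   0.1 -1.4] w 0.021656580061740517
shift [ 0.0024 -0.0026 -0.001 ] turn 0.001
```

Call:
{"fn": "send_rows", "kwargs": {
  "targets": "-0.02 0 0 0 1;-0.04 0 0 0 1;-0.04 0 0 0 1;-0.04 0 0 0 1;0 0 0 0 1"
}}

```text
time: 60.68
eef_pos: [0.4361, -0.0212, 0.1853]
eef_rot: [1.193, 1.225, -1.209]
wrist_force: [0.3, -0.3, -6.4]
grip_width: 0.0219
```

```bash
python3 -c "
from h import *
stt();go((.663,-.042,.18),.8)"
```

```text
t 60.675 pos [ 0.4361 -0.0212  0.1853] a 0.77 xdir [-0.014 -0.    -1.   ] q [-0.16 -0.28  1.97 -0.    1.47 -0.18] F [ 0.3 -0.3 -6.4] w 0.021936375864329307
shift [0.0022 0.2266 0.0238] turn -0.001
```

Call:
{"fn": "send_rows", "kwargs": {
  "targets": "0 0.045 0.004 0 1;0 0.045 0.004 0 1;0 0.045 0.004 0 1;0 0.045 0.004 0 1;0 0.044 0.004 0 1"
}}

```text
time: 61.3
eef_pos: [0.6583, -0.0376, 0.1662]
eef_rot: [1.187, 1.239, -1.221]
wrist_force: [0.1, -0.8, -4.4]
grip_width: 0.0217
```

Call:
{"fn": "send_rows", "kwargs": {
  "targets": "0 0 0 0 1;0.02 0 0 0 1;0.02 0 0 0 1;0 0 0 0 1"
}}

```text
time: 61.8
eef_pos: [0.6531, -0.037, 0.1133]
eef_rot: [1.182, 1.25, -1.229]
wrist_force: [1.7, -0.0, -3.1]
grip_width: 0.0219
```

```bash
python3 -c "
from h import *
stt();go((.6625,-.041,.1055),.8)"
```

```text
t 61.8 pos [ 0.6531 -0.037   0.1133] a 0.76 xdir [-0.043  0.003 -0.999] q [-0.13  0.4   1.4  -0.    1.39 -0.15] F [ 1.7 -0.  -3.1] w 0.021879612966673206
shift [0.0074 0.0097 0.0041] turn -0.001
```

Call:
{"fn": "send_rows", "kwargs": {
  "targets": "-0.015 0 0 0 1;0 0.01 0.004 0 1;0 0 0 0 1"
}}

```text
time: 62.18
eef_pos: [0.6643, -0.0412, 0.131]
eef_rot: [1.183, 1.248, -1.228]
wrist_force: [-0.9, 0.1, -5.3]
grip_width: 0.0219
```

```bash
python3 -c "
from h import *
stt();go((.6625,-.041,.1055),.8)"
```

```text
t 62.175 pos [ 0.6643 -0.0412  0.131 ] a 0.76 xdir [-0.04   0.003 -0.999] q [-0.14  0.41  1.35 -0.    1.42 -0.15] F [-0.9  0.1 -5.3] w 0.021910837110385845
shift [ 0.0256 -0.0008 -0.0002] turn -0.001
```

Call:
{"fn": "send_rows", "kwargs": {
  "targets": "0.008 0 0 0 1;0.006 0 0 0 1;0 0 0 0 1"
}}

```text
time: 62.55
eef_pos: [0.6636, -0.0412, 0.1159]
eef_rot: [1.183, 1.248, -1.228]
wrist_force: [0.4, -0.0, -5.5]
grip_width: 0.0215
```

```bash
python3 -c "
from h import *
stt();go((.664,-.041,.1055),.8)"
```

```text
t 62.55 pos [ 0.6636 -0.0412  0.1159] a 0.75 xdir [-0.041  0.003 -0.999] q [-0.14  0.42  1.37 -0.    1.4  -0.15] F [ 0.4 -0.  -5.5] w 0.02154660557489907
shift [ 0.0104  0.0008 -0.0001] turn -0.001
```

Call:
{"fn": "send_rows", "kwargs": {
  "targets": "0.004 0 0 0 1;0.003 0 0 0 1;0.002 0 0 0 1;0 0 0 0 1"
}}

```text
time: 63.05
eef_pos: [0.6638, -0.0411, 0.1085]
eef_rot: [1.183, 1.246, -1.226]
wrist_force: [1.0, 0.6, -5.3]
grip_width: 0.0216
```

```bash
python3 -c "
from h import *
stt();go((.664,-.041,.1055),.8)"
```

```text
t 63.05 pos [ 0.6638 -0.0411  0.1085] a 0.77 xdir [-0.039  0.003 -0.999] q [-0.14  0.43  1.37 -0.    1.38 -0.15] F [ 1.   0.6 -5.3] w 0.02158947596551915
shift [ 0.003   0.0003 -0.0001] turn -0.001
```

Call:
{"fn": "send_rows", "kwargs": {
  "targets": "0.003 0 0 0 1;0.002 0 0 0 1;0.001 0 0 0 1;0 0 0 0 1"
}}

```text
time: 63.55
eef_pos: [0.6651, -0.0413, 0.1073]
eef_rot: [1.185, 1.243, -1.223]
wrist_force: [-1.7, -0.0, -2.4]
grip_width: 0.0222
```

Call:
{"fn": "send_rows", "kwargs": {
  "targets": "0 0 0 0 0.5;0 0 0 0 0.5;0 0 0 0 0.5;0 0 0 0 0.5"
}}

```text
time: 64.05
eef_pos: [0.6661, -0.0415, 0.1077]
eef_rot: [1.186, 1.241, -1.222]
wrist_force: [1.4, -1.3, -0.0]
grip_width: 0.0459
```

Call:
{"fn": "send_rows", "kwargs": {
  "targets": "-0.02 0 0 0 0.4;-0.06 0 0 0 0.3;-0.06 0 0 0 0.3;-0.03 -0.03 0 0 0.3;0 0 0 0 0.3"
}}

```text
time: 64.68
eef_pos: [0.6415, -0.0423, 0.2898]
eef_rot: [1.187, 1.238, -1.22]
wrist_force: [-0.4, -0.1, -0.2]
grip_width: 0.0652
```

```bash
python3 - <<'E'
from h import *
stt();p=cam("wrist");A=pts(p,np.ones((384,512),bool));save(p,"w5",s=1.5)
P=near(A,(.663,-.04),.06,.1,.13);print("knob",*rect(clean(P)),np.median(P[:,2]))
P=A[(np.abs(A[:,0]-.663)<.1)&(np.abs(A[:,1]+.04)<.14)&(A[:,2]>.06)&(A[:,2]<.09)]
q=np.linalg.lstsq(np.c_[P[:,:2]-P[:,:2].mean(0),np.ones(len(P))],P[:,2],rcond=None)[0];print("plate",q.round(4),len(P),rect(P))
p=cam("top");save(p,"top5",(100,120,300,260),3)
E
```

```text
t 64.675 pos [ 0.6415 -0.0423  0.2898] a 0.77 xdir [-0.029  0.001 -1.   ] q [-0.14  0.26  1.24 -0.    1.67 -0.16] F [-0.4 -0.1 -0.2] w 0.0651551359395746
knob [ 0.66472149 -0.04096207] [0.05525015 0.02189571] -89.90827126055956 0.11379766435902472
plate [-0.0008  0.0008  0.0766] 25969 (array([ 0.66478068, -0.04011916]), array([0.25780848, 0.18507573]), -89.19926172494888)
```

View pics/top5.png

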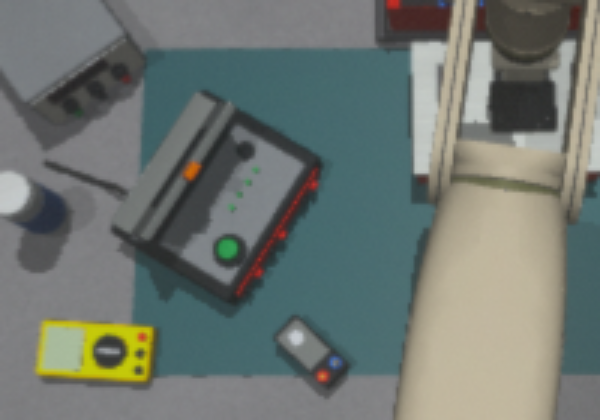

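The lid is seated: the plate is level at z .0766 and centred at (.6648,-.0401). The crop shows the charger, with its tab at (193,171), button at (228,249) and the screen raised. Now I'll go to the charger.

Call:
{"fn": "send_rows", "kwargs": {
  "targets": "-0.012 -0.024 -0.057 0 0.3;-0.012 -0.024 -0.057 0 0.3;-0.012 -0.024 -0.057 0 0.3;-0.012 -0.024 -0.057 0 0.3;-0.012 -0.024 -0.057 0 0.3"
}}

```text
time: 65.4
eef_pos: [0.5187, 0.2397, 0.3387]
eef_rot: [1.18, 1.25, -1.244]
wrist_force: [0.6, 1.0, -0.5]
grip_width: 0.0652
```

Call:
{"fn": "send_rows", "kwargs": {
  "targets": "0 -0.02 -0.057 0 0.3;0 0 0 0.186 0.3;0 0 0 0.186 0.3;0 0 0 0.186 0.3;0 0 0 0 0.3"
}}

```text
time: 66.03
eef_pos: [0.4937, 0.3042, 0.3305]
eef_rot: [1.557, 0.922, -1.669]
wrist_force: [0.4, 0.6, -0.4]
grip_width: 0.0647
```

```bash
python3 - <<'E'
from h import *
stt();p=cam("wrist");A=pts(p,np.ones((384,512),bool));save(p,"w6",s=1.5)
np.savez("w6.npz",A=A,z=p["z_map"],img=p["img"],M=p["M"],K=p["K"],d=p["distortion"])
for l in("screen_tab","start_top","charger"):
    for d in ctrl.spot_point(p,l)[:2]:print(l,round(d["p"],2),np.round(d["uv"]),at_z(p,[d["uv"]],{"screen_tab":.2,"start_top":.08}.get(l,0))[0].round(3))
h=cv2.cvtColor(p["img"],cv2.COLOR_BGR2HSV);S=(h[...,1]>120)&(h[...,2]>60)
for n,lo,hi in(("tab",6,20),("btn",45,80)):
    m=S&(h[...,0]>lo)&(h[...,0]<hi);k,L,st,c=cv2.connectedComponentsWithStats(m.astype(np.uint8))
    for i in np.argsort(-st[1:,4])[:2]+1:
        P=pts(p,L==i);print(n,st[i],len(P),np.median(P,0).round(4) if len(P) else "",P.max(0).round(3) if len(P) else "")
E
```

```text
t 66.025 pos [0.4937 0.3042 0.3305] a -31.94 xdir [-0.066 -0.006 -0.998] q [0.45 0.12 1.34 0.02 1.75 1.01] F [ 0.4  0.6 -0.4] w 0.06470355497834075
screen_tab 0.61 [291. 109.] [0.552 0.351 0.2  ]
start_top 0.86 [240. 154.] [0.466 0.329 0.08 ]
charger 0.69 [281. 107.] [0.548 0.352 0.   ]
charger 0.66 [241. 151.] [0.455 0.325 0.   ]
tab [ 164  314  348   30 6325] 6293 [0.5305 0.3117 0.4249] [0.564 0.334 0.432]
tab [116 249  27  58 637] 632 [0.487  0.3478 0.4161] [0.49  0.352 0.422]
btn [233 143  21  21 332] 332 [0.4716 0.3292 0.0843] [0.484 0.342 0.087]
btn [320 127   4   5  16] 15 [0.5804 0.2981 0.0653] [0.583 0.301 0.067]
```

View pics/w6.png

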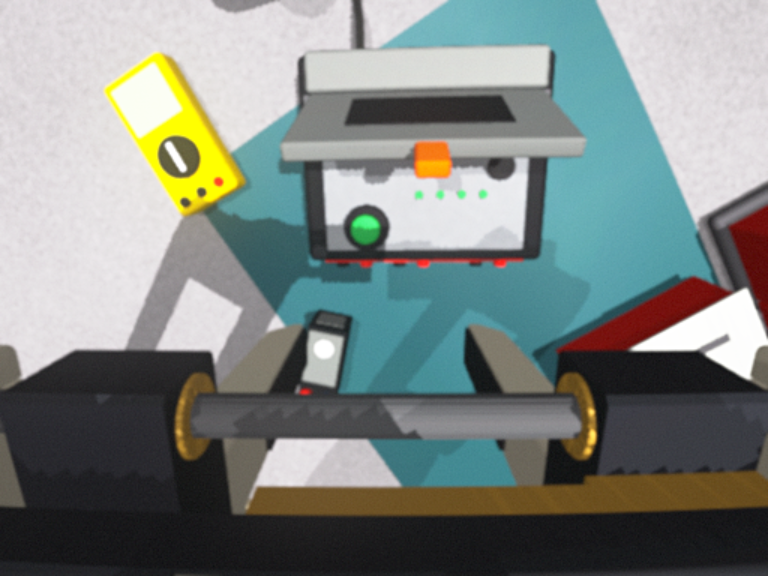

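```bash
cat > scr.py <<'E'
from h import *
def analyse(p,g=None):
    h=cv2.cvtColor(p["img"],cv2.COLOR_BGR2HSV);H,W=p["z_map"].shape
    A=np.zeros((H,W,3));A.reshape(-1,3)[(p["z_map"]>0).ravel()]=pts(p,np.ones((H,W),bool))
    near_=(np.linalg.norm(A[...,:2]-[.56,.36],axis=2)<.16)&(A[...,2]<.235)
    hsv=(h[...,1]>120)&(h[...,2]>60)
    tab=near_&hsv&(h[...,0]>5)&(h[...,0]<21)&(A[...,2]>.15)
    btn=near_&hsv&(h[...,0]>45)&(h[...,0]<80)&(A[...,2]>.075)
    print("tab",tab.sum(),A[tab].mean(0).round(4),A[tab].min(0).round(3),A[tab].max(0).round(3));print("btn",A[btn].mean(0).round(4))
    # deck outline -> yaw: front/side edges of body at z .055-.068
    s=near_&(A[...,2]>.09)&~tab
    P=A[s];c=P.mean(0);u,_,vt=np.linalg.svd(P-c,full_matrices=False);
    # robust plane
    for _ in range(5):
        n=vt[2];r=np.abs((P-c)@n);Q=P[r<max(.004,np.median(r)*2)];c=Q.mean(0);vt=np.linalg.svd(Q-c,full_matrices=False)[2]
    n=vt[2];n=n*np.sign(n[2]) if abs(n[2])>.05 else n;ax=np.cross(n,[0,0,1]);ax/=np.linalg.norm(ax)
    print("screen n",n.round(3),"c",c.round(4),len(Q),"hinge dir deg",np.degrees(np.arctan2(ax[1],ax[0])).round(2),"tilt of normal",np.degrees(np.arccos(abs(n[2]))).round(2))
    return A,tab,btn,Q
if __name__=="__main__":
    p=cam("wrist");A,tab,btn,Q=analyse(p)
    D=A[(np.linalg.norm(A[...,:2]-[.55,.348],axis=2)<.17)&(A[...,2]>.052)&(A[...,2]<.069)]
    print("deck",rect(clean(D)))
    h=cv2.cvtColor(p["img"],cv2.COLOR_BGR2HSV)
    f=((h[...,0]<8)|(h[...,0]>172))&(h[...,1]>120)&(np.linalg.norm(A[...,:2]-[.49,.27],axis=2)<.14)&(A[...,2]>.025)&(A[...,2]<.07)
    L=A[f];print("front",len(L),L.mean(0).round(3),np.degrees(np.arctan(np.polyfit(L[:,0],L[:,1],1)[0])))
E
python3 scr.py
```

```text
tab 492 [0.5504 0.3546 0.2061] [0.538 0.341 0.183] [0.564 0.368 0.215]
btn [0.4714 0.3292 0.084 ]
screen n [0.469 0.782 0.41 ] c [0.5653 0.3769 0.1524] 6539 hinge dir deg -30.94 tilt of normal 65.8
deck (array([0.5469048 , 0.34802556]), array([0.23153566, 0.18637732]), -31.23288345336914)
front 431 [0.501 0.269 0.054] -29.529595671781262
```

The view shows the charger square to the tool, with the tab at (432,160), the screen leaning forward and the button at (366,229). The fit gives a screen angle of about 66° and charger yaw of about 58.8°. I'll pinch the tab from above.

```bash
python3 -c "
from h import *
go((.549,.352,.25),-31.2)"
```

```text
shift [ 0.0783  0.0256 -0.0727] turn -0.012
```

Call:
{"fn": "send_rows", "kwargs": {
  "targets": "0 0.013 -0.036 -0.012 0.3;0 0.013 -0.036 0 0.3;0.04 0 0 0 0.3;0.03 0 0 0 0.3;0 0 0 0 0.3"
}}

```text
time: 66.9
eef_pos: [0.5522, 0.3527, 0.2567]
eef_rot: [1.547, 0.936, -1.65]
wrist_force: [-0.7, 0.3, -0.3]
grip_width: 0.0653
```

```bash
python3 - <<'E'
from scr import *
stt();p=cam("wrist");save(p,"w7",s=1.5);analyse(p);go((.549,.352,.207),-31.2)
E
```

```text
t 66.9 pos [0.5522 0.3527 0.2567] a -30.73 xdir [-0.062 -0.004 -0.998] q [0.48 0.33 1.22 0.03 1.65 1.01] F [-0.7  0.3 -0.3] w 0.0653016244616323
tab 1054 [0.5518 0.3562 0.2038] [0.538 0.342 0.184] [0.564 0.368 0.215]
btn [0.4723 0.3297 0.0835]
screen n [0.47  0.784 0.407] c [0.5666 0.3776 0.1495] 14214 hinge dir deg -30.95 tilt of normal 66.01
shift [ 0.0518 -0.0002  0.001 ] turn 0.008
```

View pics/w7.png

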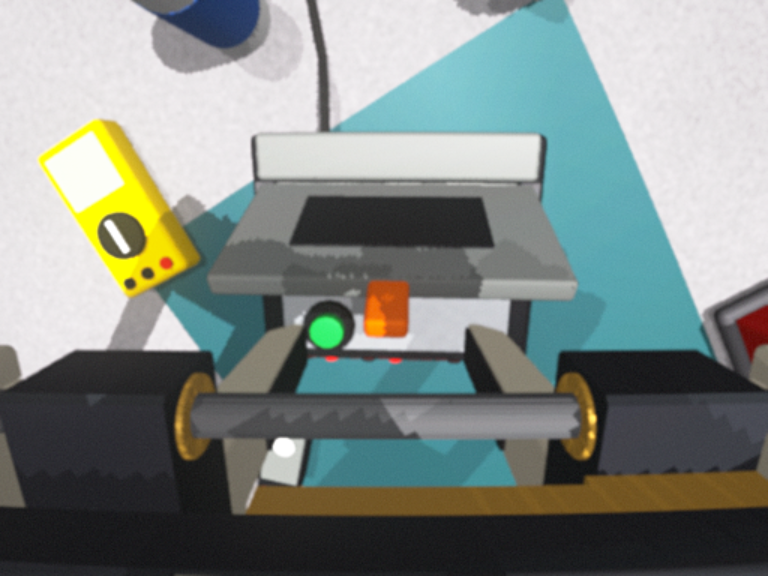

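Call:
{"fn": "send_rows", "kwargs": {
  "targets": "0.02 0 0.001 0.008 0.3;0.02 0 0 0 0.3;0.01 0 0 0 0.3;0 0 0 0 0.3"
}}

```text
time: 67.45
eef_pos: [0.5504, 0.3522, 0.2093]
eef_rot: [1.56, 0.93, -1.649]
wrist_force: [0.3, 0.5, 1.0]
grip_width: 0.065
```

```bash
python3 -c "
from h import *
stt();go((.549,.352,.207),-31.2)"
```

```text
t 67.45 pos [0.5504 0.3522 0.2093] a -31.18 xdir [-0.056  0.    -0.998] q [0.48 0.33 1.3  0.03 1.55 1.02] F [0.3 0.5 1. ] w 0.06502081931470992
shift [ 0.0024 -0.001   0.0009] turn 0.0
```

Call:
{"fn": "send_rows", "kwargs": {
  "targets": "0.001 -0.001 0 0 1;0 0 0 0 1;0 0 0 0 1;0 0 0 0 1;0 0 0 0 1"
}}

```text
time: 68.08
eef_pos: [0.5504, 0.3533, 0.2105]
eef_rot: [1.562, 0.93, -1.646]
wrist_force: [-0.5, 1.0, -1.1]
grip_width: 0.0217
```

Call:
{"fn": "send_rows", "kwargs": {
  "targets": "0 0 0 0 1;0 0 0 0 1"
}}

```text
time: 68.32
eef_pos: [0.5504, 0.3533, 0.2106]
eef_rot: [1.562, 0.93, -1.646]
wrist_force: [-1.0, -0.2, 0.6]
grip_width: 0.0223
```

Call:
{"fn": "send_rows", "kwargs": {
  "targets": "-0.003 0 -0.01 0 1;-0.003 0 -0.01 0 1;-0.002 0 -0.01 0 1;-0.001 0 -0.01 0 1;0 0 0 0 1"
}}

```text
time: 68.95
eef_pos: [0.5691, 0.3846, 0.2184]
eef_rot: [1.551, 0.925, -1.657]
wrist_force: [1.1, 3.1, -2.0]
grip_width: 0.0217
```

```bash
python3 - <<'E'
from scr import *
stt();p=cam("wrist");analyse(p)
E
```

```text
t 68.95 pos [0.5691 0.3846 0.2184] a -31.27 xdir [-0.061 -0.008 -0.998] q [0.51 0.43 1.17 0.02 1.6  1.05] F [ 1.1  3.1 -2. ] w 0.021735045232146734
tab 1589 [0.5693 0.3849 0.2126] [0.555 0.373 0.189] [0.582 0.394 0.224]
btn [nan nan nan]
screen n [0.507 0.846 0.167] c [0.5768 0.3937 0.1568] 14886 hinge dir deg -30.93 tilt of normal 80.36scr.py:9: RuntimeWarning: Mean of empty slice.
  print("tab",tab.sum(),A[tab].mean(0).round(4),A[tab].min(0).round(3),A[tab].max(0).round(3));print("btn",A[btn].mean(0).round(4))
  ret = um.true_divide(
```

Call:
{"fn": "send_rows", "kwargs": {
  "targets": "-0.001 0 -0.011 0 1;0 0 -0.011 0 1;0 0 -0.011 0 1;0.001 0 -0.011 0 1;0 0 0 0 1"
}}

```text
time: 69.62
eef_pos: [0.5899, 0.4194, 0.2164]
eef_rot: [1.544, 0.922, -1.664]
wrist_force: [1.5, 4.6, 1.0]
grip_width: 0.0221
```

```bash
python3 - 2>/dev/null <<'E'
from scr import *
stt();p=cam("wrist");analyse(p)
E
```

```text
t 69.625 pos [0.5899 0.4194 0.2164] a -31.35 xdir [-0.067 -0.013 -0.998] q [0.54 0.54 1.02 0.02 1.64 1.08] F [1.5 4.6 1. ] w 0.022075617445601277
tab 1230 [0.5887 0.4176 0.2131] [0.5   0.407 0.187] [0.598 0.462 0.222]
btn [nan nan nan]
screen n [-0.511 -0.854  0.097] c [0.5892 0.4138 0.1586] 8272 hinge dir deg 149.09 tilt of normal 84.43
```

Call:
{"fn": "send_rows", "kwargs": {
  "targets": "0.001 0 -0.009 0 1;0.002 0 -0.009 0 1;0.003 0 -0.009 0 1;0.003 0 -0.008 0 1;0 0 0 0 1"
}}

```text
time: 70.3
eef_pos: [0.6074, 0.4488, 0.2058]
eef_rot: [1.542, 0.92, -1.667]
wrist_force: [-0.5, 0.1, 1.6]
grip_width: 0.0218
```

```bash
python3 - 2>/dev/null <<'E'
from scr import *
stt();p=cam("wrist");A,t,b,Q=analyse(p);save(p,"w8",s=1.5)
E
```

```text
t 70.3 pos [0.6074 0.4488 0.2058] a -31.41 xdir [-0.069 -0.016 -0.997] q [0.56 0.65 0.9  0.02 1.66 1.11] F [-0.5  0.1  1.6] w 0.021812233712498064
tab 935 [0.6058 0.4459 0.2063] [0.594 0.435 0.177] [0.616 0.455 0.213]
btn [0.4835 0.3253 0.08  ]
screen n [-0.479 -0.802  0.357] c [0.6009 0.4423 0.1753] 2693 hinge dir deg 149.16 tilt of normal 69.1
```

Call:
{"fn": "send_rows", "kwargs": {
  "targets": "0 0 0 0 0.4;0 0 0 0 0.4;0 0 0 0 0.4;0 0 0 0 0.4;-0.02 0 0 0 0.4"
}}

```text
time: 70.97
eef_pos: [0.6078, 0.4486, 0.2228]
eef_rot: [1.538, 0.92, -1.671]
wrist_force: [0.0, -0.3, -0.5]
grip_width: 0.0556
```

Call:
{"fn": "send_rows", "kwargs": {
  "targets": "-0.05 0 0 0 1;-0.05 0 0.05 0 1;0 0 0.05 0 1;0 0 0.05 0 1;0 0 0 0 1"
}}

```text
time: 71.6
eef_pos: [0.5395, 0.3244, 0.3347]
eef_rot: [1.543, 0.92, -1.665]
wrist_force: [0.6, 0.1, 0.6]
grip_width: 0.0102
```

```bash
python3 - 2>/dev/null <<'E'
from scr import *
stt();p=cam("wrist");A,t,b,Q=analyse(p);save(p,"w9",s=1.5)
p=cam("top");analyse(p);p=cam("side");analyse(p)
go((.471,.3285,.13),-31.2)
E
```

```text
t 71.6 pos [0.5395 0.3244 0.3347] a -31.4 xdir [-0.067 -0.015 -0.998] q [0.45 0.26 1.17 0.02 1.78 1.  ] F [0.6 0.1 0.6] w 0.010163476618063489
tab 713 [0.601  0.4403 0.2022] [0.518 0.428 0.151] [0.615 0.464 0.213]
btn [0.5705 0.3983 0.1196]
screen n [-0.476 -0.795  0.376] c [0.5907 0.4183 0.1491] 8256 hinge dir deg 149.11 tilt of normal 67.94
```

View pics/w9.png

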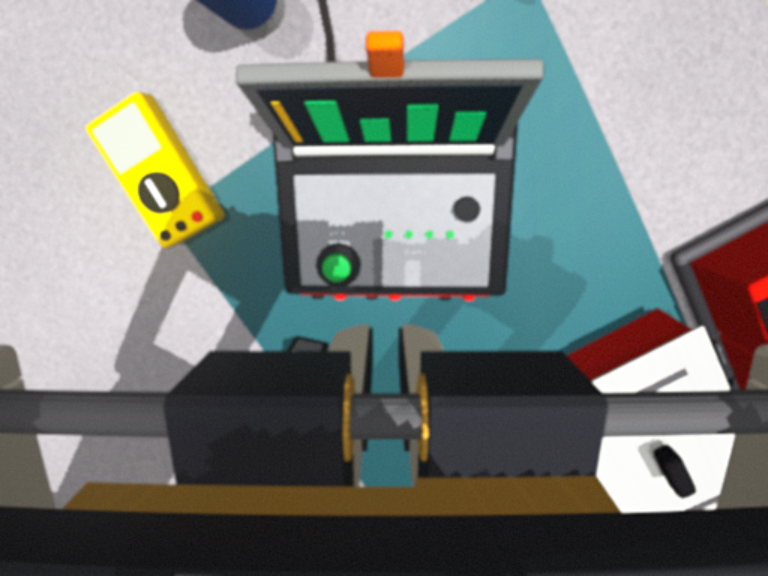

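The screen reads 111–112° on its own (the display lit face is visible, with the tab at (385,55)), and the lid is on the box. Now the button at (340,265).

```bash
python3 -c "
from h import *
stt();go((.473,.329,.14),-31.2)"
```

```text
t 71.7 pos [0.541  0.3268 0.3346] a -31.32 xdir [-0.066 -0.014 -0.998] q [0.45 0.26 1.16 0.02 1.78 1.  ] F [-0.5  0.9  0.3] w 0.0025256754546156305
shift [ 0.1986 -0.0495  0.0243] turn -0.002
```

Call:
{"fn": "send_rows", "kwargs": {
  "targets": "0.04 -0.025 0.012 0 1;0.05 -0.025 0.012 0 1;0.05 0 0 0 1;0.045 0 0 0 1;0 0 0 0 1"
}}

```text
time: 72.32
eef_pos: [0.4776, 0.3372, 0.1534]
eef_rot: [1.551, 0.925, -1.652]
wrist_force: [-0.5, -0.4, -0.4]
grip_width: 0.0003
```

```bash
python3 -c "
from h import *
stt();go((.4725,.329,.105),-31.2)"
```

```text
t 72.325 pos [0.4776 0.3372 0.1534] a -31.11 xdir [-0.059 -0.009 -0.998] q [0.51 0.19 1.57 0.02 1.43 1.05] F [-0.5 -0.4 -0.4] w 0.00033686319100878227
shift [0.0487 0.0021 0.0078] turn 0.002
```

Call:
{"fn": "send_rows", "kwargs": {
  "targets": "0.015 0.002 0.008 0 1;0.015 0 0 0 1;0.014 0 0 0 1;0 0 0 0 1"
}}

```text
time: 72.82
eef_pos: [0.4768, 0.3311, 0.1129]
eef_rot: [1.558, 0.925, -1.645]
wrist_force: [0.6, -1.0, -0.4]
grip_width: 0.0004
```

```bash
python3 -c "
from h import *
stt();go((.4725,.329,.094),-31.2)"
```

```text
t 72.825 pos [0.4768 0.3311 0.1129] a -31.08 xdir [-0.051 -0.004 -0.999] q [0.51 0.21 1.63 0.02 1.35 1.04] F [ 0.6 -1.  -0.4] w 0.00039825641552650057
shift [ 0.0191 -0.0017  0.0035] turn 0.002
```

Call:
{"fn": "send_rows", "kwargs": {
  "targets": "0.006 -0.002 0.003 0 1;0.005 0 0 0 1;0.004 0 0 0 1;0.003 0 0 0 1"
}}

```text
time: 73.32
eef_pos: [0.4737, 0.3301, 0.0963]
eef_rot: [1.562, 0.925, -1.641]
wrist_force: [-1.1, -1.3, 3.2]
grip_width: 0.0006
```

Call:
{"fn": "send_rows", "kwargs": {
  "targets": "0.003 0 0 0 1;0.003 0 0 0 1;0 0 0 0 1"
}}

```text
time: 73.7
eef_pos: [0.4741, 0.3304, 0.096]
eef_rot: [1.563, 0.925, -1.64]
wrist_force: [-2.0, -2.2, 3.6]
grip_width: 0.0008
```

Call:
{"fn": "send_rows", "kwargs": {
  "targets": "0.006 0 0 0 1;0.006 0 0 0 1"
}}

```text
time: 73.95
eef_pos: [0.475, 0.331, 0.0941]
eef_rot: [1.565, 0.925, -1.637]
wrist_force: [-24.5, -16.4, 56.5]
grip_width: 0.0005
```

Call:
{"fn": "send_rows", "kwargs": {
  "targets": "0.008 0 0 0 1;0.008 0 0 0 1"
}}

```text
time: 74.2
eef_pos: [0.475, 0.3311, 0.094]
eef_rot: [1.564, 0.924, -1.635]
wrist_force: [-29.6, -20.3, 64.7]
grip_width: 0.0006
```

Hard stop about 7 mm below the button's rest height, so it's fully down. I'll retract and do the final checks.

Call:
{"fn": "send_rows", "kwargs": {
  "targets": "-0.02 0 0 0 1;-0.05 0 0 0 1;-0.05 0 0 0 1;-0.06 0 0 0 1;-0.06 0 0.02 0 1"
}}

```text
time: 74.82
eef_pos: [0.4729, 0.314, 0.3358]
eef_rot: [1.556, 0.925, -1.642]
wrist_force: [1.6, 0.0, -0.6]
grip_width: -0.0003
```

Call:
{"fn": "send_rows", "kwargs": {
  "targets": "0 0 0.02 0 1;0 0 0 0 1;0 0 0 0 1"
}}

```text
time: 75.2
eef_pos: [0.4645, 0.2975, 0.3432]
eef_rot: [1.567, 0.925, -1.631]
wrist_force: [-0.7, -0.2, -0.5]
grip_width: 0.0003
```

```bash
python3 - 2>/dev/null <<'E'
from scr import *
stt();p=cam("wrist");analyse(p);save(p,"w10",s=1.5)
p=cam("top");save(p,"top10",(100,120,420,260),2.5);A=pts(p,np.ones((384,512),bool))
P=A[(np.abs(A[:,0]-.665)<.1)&(np.abs(A[:,1]+.04)<.15)&(A[:,2]>.068)&(A[:,2]<.084)];print("lid",rect(clean(P)),np.median(P[:,2]))
for l in("spent","meter","driver","cleaner"):
    for d in ctrl.spot_point(p,l)[:1]: print(l,round(d["p"],2),at_z(p,[d["uv"]],0)[0].round(3))
E
```

```text
t 75.2 pos [0.4645 0.2975 0.3432] a -30.91 xdir [-0.04  -0.    -0.999] q [0.46 0.01 1.42 0.02 1.75 1.01] F [-0.7 -0.2 -0.5] w 0.00032526796411918956
tab 16 [0.5215 0.4614 0.1553] [0.518 0.458 0.15 ] [0.525 0.465 0.16 ]
btn [0.574  0.4003 0.1203]
screen n [-0.479 -0.8    0.362] c [0.5869 0.415  0.1379] 9029 hinge dir deg 149.09 tilt of normal 68.79
lid (array([ 0.66557944, -0.04184414]), array([0.25786999, 0.18646307]), -89.4084159731865) 0.07650200727976175
spent 0.64 [0.63  0.012 0.   ]
meter 0.94 [0.356 0.507 0.   ]
driver 0.53 [ 0.381 -0.518  0.   ]
cleaner 0.7 [0.534 0.581 0.   ]
```

View pics/top10.png

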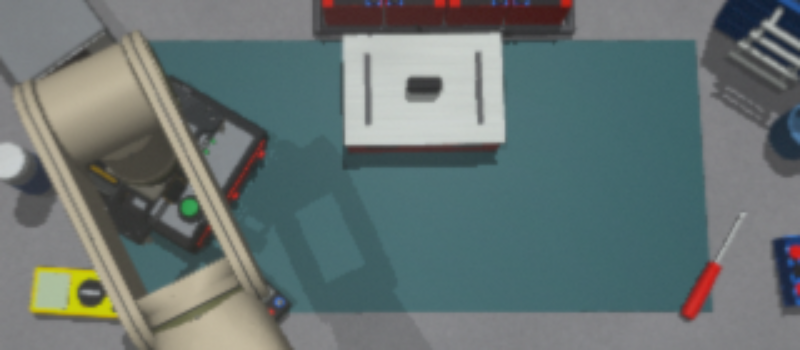

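The top view shows the lid seated at (425,85), no batteries left on the mat, and the bystanders where they were. Handing in.

```bash
python3 -c "
from h import *
stt();print(ctrl.hand_in())"
```

```text
t 75.5 pos [0.4642 0.2973 0.3426] a -30.89 xdir [-0.041 -0.001 -0.999] q [0.47 0.01 1.42 0.02 1.75 1.01] F [-0.6 -0.4  0.3] w 0.0006146761363937545
the job is handed in; nothing more can be done
None
```

I handed the job in at 75.5 s of the 210 s allowed. As far as my checks show, everything is done.

- **Batteries:** I found three red batteries. They stand level in bays 2, 3 and 4 with their terminals at the contact end. I checked this by wrist camera before closing the lid.
- **Lid:** It is seated and level, with its top at z = 0.0765 m. It sits about 2–3 mm off my estimate of the box centre and is turned less than 1°.
- **Screen:** It reads 111.2° standing by itself. Earlier readings were 110.9° and 112.1°, all within the ±6° allowed.
- **Start button:** I pressed it last, to a hard stop about 7 mm below its measured rest height, with about 75 N on the wrist. I then raised the arm about 0.25 m clear. I did not confirm with a separate height reading that the button sprang back.
- **Bystanders:** The meter, screwdriver and spray can read within about 12 mm of where they started, which is about the detector's scatter.

**Failed or disagreed:**
- The first knob grasp missed because the fingers close slowly; the repeat worked.
- The tool drifted out of vertical, so twice I squared it by gripping the box's fixed front wall.
- The final detection for the black battery was false, as it landed on the lid while the arm covered the battery. I never went near it, but its final position is not measured.

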